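Lens barrel into the V-blocks under the inspection microscope

ROBOT

A 6-joint arm with a two-finger parallel gripper is mounted at the origin on the work surface. World frame = base frame: x ahead of the robot, y to its left, z up, the work surface at z = 0. Lengths are in m, angles in rad, forces in N, time in s.
With the tool pointing down it reaches from about 0.3 to 0.95 m from the base axis. Payload 3.1 kg.
Tool frame: the origin (TCP) lies at the very end of the fingers, on their centre line; the grasp point (between the pads) lies 19 mm behind it; z points along the fingers, y is the line along which they close (so a half turn about z gives the same grasp; the last joint's range is limited). The gripper opens to 85 mm and grips with 20 to 120 N. Pads are 22 mm wide; open, the fingers measure 114 mm over their backs; the gripper's body (76 mm by 85 mm) begins 54 mm behind the grasp point. The pads swing forward as they close: fully open they stand 13 mm farther back than shut.
Start: joints at [-1.218, 0.308, 1.634, -0, 1.2, -0.07], TCP at [0.256, -0.57, 0.231] pointing down, gripper open.
Joint ranges: [-3.06, 3.06], [-0.79, 1.96], [0.05, 2.63], [-1.19, 4.34], [0.05, 2.64], [-2.94, 2.94]. Speed limits (rad/s): [2.79, 2.79, 3.14, 3.14, 3.14, 3.14].

INTERFACE

Orientations are given as a rotation vector (axis times angle).
In Python, from cell import manip, viewer, order, models gives the robot as it stands.
- The arm moves only by the tool arm_command, never from a script. Its argument "motion" is a list of rows, each an object with "translation": the shift along the tool's x, y, z in mm, a list of three; "delta_rot": the turn, a rotation vector about the tool's x, y, z in rad, a list of three; "claw": the opening, from 0 (shut) to 1 (fully open). In form: [{"translation": [x, y, z], "delta_rot": [ax, ay, az], "claw": claw}, ...]. A call has 1 to 5 rows; each row is the pose to reach, as a shift and turn from the pose commanded when the call began, along the tool's axes at that moment; what a row does not reach only later rows make up. A row lasts 1/12 s, in which the tool goes at most 41.7 mm and 7.16 degrees, less where a joint would pass 70% of its speed; a pose out of reach is approached as far as the arm can. A call with a gripper value outside its range is refused whole. The fingers move at their own pace and stop on an object; "squeeze" is the grip in N (left out, the last holds). Time passes only in rows, so rows that repeat a pose let the fingers close. It gives the time, the measured TCP pose, the force, the opening and the grip force at its end, in the units of the state.
- manip.get_obs(): the state, without advancing time (a new reading comes with each control period).
- viewer.snapshot(name): name is "side" or "top"; returns a dict with "img" (384x512x3 uint8, red, green, blue), "z_map" (384x512 float32, m along the optical axis (not along the pixel's ray), 0 where there is no reading), "vertical_fov" (degrees; the focal length in pixels is half the picture's height over the tangent of half this angle, whatever the lens; pixels are square), "cx", "cy" (the principal point, pixels), "rvec" (rotation vector, rad) and "tvec" (3), from world to camera coordinates, as OpenCV has them. Camera axes: x right, y down, z forward; pixel columns grow to the right and rows downward; lengths in m; the calibration is good to about 2 mm. A picture is of the moment at which its call begins.
- order.sign_off(): hands the job in; it is judged then, once.
Trained networks look in a picture, given as the dict that the camera call returned (one of the last four; its "shot" number tells which), for a name from the list of things; names that differ only in an ending like _2 or _b are one class to them, and where a whole thing is asked for, a point or a joint stands for the part that bears it (a point fixed in the world has none). Each returns a list of dicts, best first, with "conf" (0 to 1); they miss things now and then, are a little off and sometimes report something else, mostly with a low value. They report only what shows in the picture. A call takes as long as a camera call. They do not tell look-alikes from the thing itself.
- models.trace(query, picture): "mask" (384x512 bool, what is visible of it) and "box" ([left, top, right, bottom] in pixels, round what is visible of it).
- models.pinpoint(query, picture): "position" ([row, column] in pixels: a listed point, or the origin of a listed thing).
The state is a dict: "time_s": time; "joint_positions": joint angles; "joint_vel": joint speeds; "joint_efforts": joint torques, N m; "ee_pos": TCP position; "ee_rot": TCP orientation; "contact_force": force on the tool from outside, world axes, zero at the start; "ft_torque": the same for the moment, N m; "finger_gap": finger opening in m; "grasp_force": force on a finger pad.
Only numpy, scipy, OpenCV 4.12 (cv2) and the standard library are available. Lean on these libraries where they do the work, as an engineer would, in place of code of your own. Each camera call takes 0.05 s, during which the arm holds its last target. There are 200 camera calls.

TASK

Set up the large lens barrel for inspection: pick the longer, thicker barrel from the tray and lay it along the two V-blocks under the microscope, resting down in both Vs with about the same overhang at each end, set down gently, not dropped or rolled, and without bumping the microscope head; then let go of it. Also turn the ring light fully up: turn the dimmer knob, sunk in the round well on top of the microscope's base, clockwise as far as its stop. Leave the small barrel, the bottles and the screwdriver where they are.

Things in the scene. Friction and masses are not known exactly. Their poses are not given: they have to be found in the camera images.
- barrel: the large lens barrel: a smooth aluminium cylinder, 40 mm in diameter and 150 mm long, 0.2 to 0.4 kg, lying loose in the tray (it can roll). Origin at mid-length on its axis; its x axis runs along the cylinder. Lies roughly end-on to the robot
- small_barrel: the small lens barrel, not wanted: 28 mm in diameter, 90 mm long, lying in the same tray beside the large one, the two axes about 100 mm apart; which of them is on the left varies. Origin at mid-length on its axis, x along it
- tray: shallow fixed parts tray, 220 mm (x) by 210 mm (y), floor 4 mm thick, rim 12 mm high. Origin under its centre
- vblocks: pair of steel V-blocks on a plate (150 x 90 x 12 mm), fixed. Origin under the plate's centre, on the bench. The 90-degree Vs run along its x axis, which points roughly away from the robot. Blocks 22 mm long (x), 70 mm wide (y), centred at x = -45 and +45 mm, with 68 mm free between them; tops 58 mm above the bench, V mouths 48 mm wide, V bottoms 34 mm above the bench
- seat (a point): middle of the seat on the V-blocks, 62 mm above their origin: the large barrel resting in both Vs with equal overhang has its mid-length point here and its axis along the V-blocks' x
- microscope: video microscope head, fixed, over the V-blocks. Origin: centre of its ring light's underside, 250 mm above the bench. Ring light 84 mm across, 22 mm high; lens tube and camera above it, up to 62 mm wide, to 475 mm. An upright gripper over the V-blocks strikes it; one leaning back 30 to 40 degrees towards the robot, in the upright plane of the barrel's axis, moving in and out along its slant, clears it
- stand: the microscope's stand, fixed: white base 300 mm (x) by 190 mm (y) by 56 mm high, origin under its centre. A pole 32 mm thick rises to 476 mm at x = +105 mm, y = 0; a 22 mm boom, 385 mm above the bench, runs from it along -y to a block on the head's +y side (head at x = +105 mm, y = -300 mm)
- dimmer_top (a point): centre of the top face of the dimmer knob, on its upright axis, at stand x = -60 mm, y = 0, 54 mm above the bench. The knob is round, black, fluted, 32 mm in diameter and 18 mm high, with a white pointer line; it stands in a round well 88 mm in diameter and 22 mm deep whose rim is 56 mm above the bench (2 mm above the knob)
- dimmer (a joint): angle of the dimmer knob in rad, growing clockwise as seen from above; from 0 (off, pointer to the near left seen from the robot) to 4.71 (stop, fully up, pointer to the near right). Friction about 0.03 N m, stays where it is left. It starts between 3.3 and 3.8
- bottle_a: white dropper bottle, 40 mm in diameter, 108 mm high, standing beyond the stand; not to be disturbed. Origin under its centre
- bottle_b: second such bottle; not to be disturbed
- screwdriver: screwdriver 170 mm long lying on the bench near the robot; not to be disturbed. Origin under its middle
There are look-alikes about, which are no part of the job. What is shaped like the barrel but orange or yellow is not meant. Of the things that look like the vblocks, the larger one is meant.

How it is judged:
By the outcome, as a careful person would: the job done as asked, in the order asked, and still so for the second after the job is handed in, with the robot touching nothing.
It also fails if it takes over 56 s, if anything falls off the work surface, if the arm or the gripper's body presses on something with over 40 N, if the wrist force passes 120 N, or if a joint passes its speed limit or range.

## Working session

There is one attempt and no reset: what is moved stays moved. The work goes in short steps, Python scripts to look and compute and a tool call to move; the robot and the scene stay as the last step left them, time stands still between calls to the robot, and variables do not carry over. Pictures are saved under pics/ and viewed, at most 13 in all, crops included, and the job is handed in when it is done.

Besides the shell and the picture viewer there is one more tool, called as a command line: name --argument value ..., lists and objects as JSON in quotes. arm_command: Moves the arm, as the interface text tells. Its arguments: {"type":"object","properties":{"motion":{"type":"array"},"squeeze":{"type":"number"}},"required":["motion"]}

```bash
ls; mkdir -p pics
cat > h.py <<'E'
import numpy as np, cv2
from scipy.spatial.transform import Rotation as R
from cell import manip, viewer, order, models
def cam(p):
    f=p["img"].shape[0]/2/np.tan(np.radians(p["vertical_fov"])/2)
    return f,R.from_rotvec(np.ravel(p["rvec"])).as_matrix(),np.ravel(p["tvec"])
def cloud(p):
    f,M,t=cam(p); z=p["z_map"]; v,u=np.mgrid[:z.shape[0],:z.shape[1]]
    c=np.stack([(u-p["cx"])/f*z,(v-p["cy"])/f*z,z],-1)
    return (c-t)@M
def ray_z(p,rc,h):
    f,M,t=cam(p); d=np.array([(rc[1]-p["cx"])/f,(rc[0]-p["cy"])/f,1])@M; o=-t@M
    return o+d*(h-o[2])/d[2]
def proj(p,X):
    f,M,t=cam(p); c=M@np.asarray(X)+t; return np.array([c[0]/c[2]*f+p["cx"],c[1]/c[2]*f+p["cy"]])
def save(p,n): cv2.imwrite(n,p["img"][:,:,::-1])
E
python3 - <<'E'
from h import *
o=manip.get_obs(); print({k:np.round(v,3) for k,v in o.items()})
ims=[]
for n in ["top","side"]:
    p=viewer.snapshot(n); ims.append(p["img"]); C=cloud(p)
    f,M,t=cam(p); print(n,"cam at",-t@M, "f",f)
    for q in ["barrel","small_barrel","tray","vblocks","microscope","stand","dimmer_top","bottle_a","screwdriver"]:
        for d in models.trace(q,p)[:4]:
            m=d["mask"]&(p["z_map"]>0); X=C[m]
            print(q,round(d["conf"],2),np.round(d["box"]),m.sum(),np.round(np.median(X,0),3) if len(X) else None, np.round(np.percentile(X,[3,97],axis=0),3).tolist() if len(X) else None)
    for q in ["barrel","vblocks","seat","dimmer_top","tray"]:
        print(" pt",q,[(round(d["conf"],2),np.round(d["position"])) for d in models.pinpoint(q,p)[:3]])
    save(p,f"pics/{n}0.png")
cv2.imwrite("pics/both.png",cv2.resize(np.vstack(ims),(450,600*450//450))[:,:,::-1]) if 0 else None
E
```

```text
pics
{'time_s': np.float64(0.0), 'joint_positions': array([-1.218,  0.309,  1.635, -0.   ,  1.2  , -0.07 ]), 'joint_vel': array([-0.   ,  0.   , -0.001, -0.001,  0.   ,  0.   ]), 'joint_efforts': array([ 0.0000e+00, -4.1526e+01, -2.7666e+01, -0.0000e+00,  1.0000e-02,
       -0.0000e+00]), 'ee_pos': array([ 0.256, -0.569,  0.23 ]), 'ee_rot': array([-3.069e+00, -6.590e-01,  1.000e-03]), 'contact_force': array([1.083, 0.214, 0.488]), 'ft_torque': array([-0.031, -0.031,  0.   ]), 'grasp_force': np.float64(0.0), 'finger_gap': np.float64(0.085)}
top cam at [ 0.4234514  -0.07974758  1.6216489 ] f 459.8512357360178
barrel 0.91 [301. 184. 334. 223.] 528 [ 0.585 -0.298  0.04 ] [[0.523, -0.347, 0.004], [0.644, -0.252, 0.048]]
barrel 0.57 [360. 217. 409. 232.] 559 [ 0.507 -0.523  0.036] [[0.478, -0.595, -0.0], [0.536, -0.451, 0.044]]
barrel 0.55 [286. 258. 300. 302.] 516 [ 0.333 -0.205  0.037] [[0.26, -0.224, 0.016], [0.397, -0.186, 0.045]]
small_barrel 0.77 [284. 182. 305. 206.] 212 [ 0.625 -0.217  0.029] [[0.587, -0.243, 0.004], [0.663, -0.189, 0.038]]
vblocks 0.93 [212. 170. 239. 211.] 675 [0
[... 2455 characters left out ...]
7 0.051] [[0.428, 0.301, 0.033], [0.46, 0.331, 0.057]]
bottle_a 0.56 [151. 218. 168. 239.] 250 [0.746 0.169 0.053] [[0.739, 0.151, 0.005], [0.762, 0.183, 0.091]]
bottle_a 0.56 [127. 231. 141. 255.] 271 [0.748 0.246 0.055] [[0.74, 0.228, 0.005], [0.762, 0.261, 0.092]]
screwdriver 0.53 [246. 260. 269. 278.] 265 [0.446 0.026 0.021] [[0.407, -0.001, -0.003], [0.488, 0.034, 0.026]]
 pt barrel [(0.96, array([166., 351.])), (0.9, array([186., 296.])), (0.65, array([244., 338.]))]
 pt vblocks [(0.78, array([196., 180.])), (0.73, array([233., 211.]))]
 pt seat [(0.88, array([185., 177.])), (0.57, array([219., 215.]))]
 pt dimmer_top [(0.45, array([328., 181.]))]
 pt tray [(0.93, array([197., 283.]))]
```

Run:
```python
import cv2
a=cv2.imread("pics/top0.png"); b=cv2.imread("pics/side0.png")
a=cv2.resize(a[110:310,60:430],(740,400)); cv2.imwrite("pics/a.png",a)
b=cv2.resize(b[90:384,60:400],(694,600)); cv2.imwrite("pics/b.png",b)
```

```text
(no output)
```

View pics/a.png

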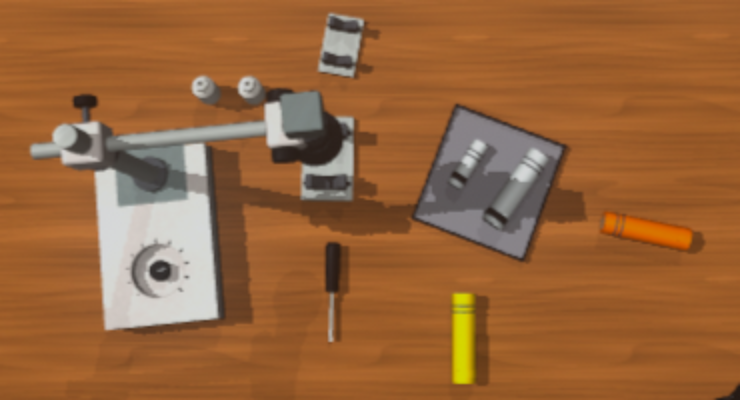

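View pics/b.png

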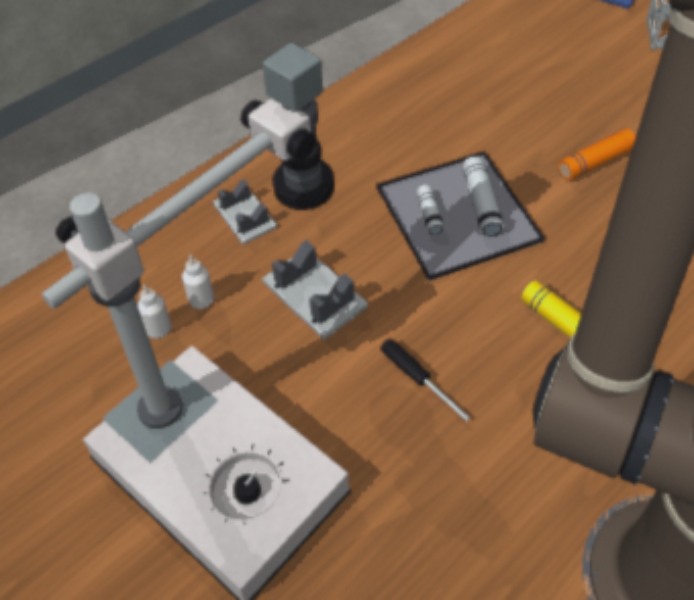

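In `a.png` (top view, full-frame pixels), the barrel-shaped things are grey at about (317,204) in the tray, orange at (384,224), yellow at (291,280), and a smaller grey one at (294,194). I take the grey one at (317,204), which is the longer and thicker of the pair in the tray. V-blocks appear at (225,190) under the head and a smaller set at (231,132); the larger set at (225,190) is meant. The knob is at about (140,245).

Next I measure these and confirm with an overlay crop.

```bash
cat > m.py <<'E'
from h import *
P={n:viewer.snapshot(n) for n in ["top","side"]}
Cs={n:cloud(p) for n,p in P.items()}
A=np.vstack([C[P[n]["z_map"]>0] for n,C in Cs.items()])
def box(x0,x1,y0,y1,z0,z1,S=A):
    return S[(S[:,0]>x0)&(S[:,0]<x1)&(S[:,1]>y0)&(S[:,1]<y1)&(S[:,2]>z0)&(S[:,2]<z1)]
def rect(X):
    (c,s,a)=cv2.minAreaRect((X[:,:2]*1000).astype(np.float32)); return np.round(c,1),np.round(s,1),round(a,2)
for n in P:
    S=Cs[n][P[n]["z_map"]>0]
    B=box(.49,.68,-.37,-.24,.026,.06,S); v=np.linalg.svd(B[:,:2]-B[:,:2].mean(0),full_matrices=0)[2][0]
    print(n,"barrel",rect(B),"pca",np.degrees(np.arctan2(v[1],v[0]))%180,np.percentile(B[:,2],[50,90,98]),len(B))
    print(n,"plate",rect(box(.54,.74,-.04,.12,.007,.07,S)),"blocks",rect(box(.54,.74,-.04,.12,.03,.07,S)))
    print(n,"base",rect(box(.3,.75,.15,.5,.05,.065,S)), "tray",rect(box(.44,.75,-.38,-.12,.009,.014,S)))
    d=models.trace("dimmer_top",P[n])[0]; k=Cs[n][d["mask"]]; k=k[(k[:,2]>.048)&(k[:,2]<.058)]; print(n,"knob",k.mean(0),[ray_z(P[n],d["position"],.054) for d in models.pinpoint("dimmer_top",P[n])[:1]])
E
python3 m.py
```

```text
top barrel (array([ 583.8, -291.8]), array([117.4, 145.6]), 83.21) pca 146.2765783010482 [0.04070507 0.04699754 0.04969364] 501
top plate (array([638.3,  43.7]), array([196.6, 157.7]), 2.3) blocks (array([638.8,  28.2]), array([ 68.5, 110. ]), 89.4)
top base (array([551.1, 306.5]), array([246.7, 428.8]), 81.49) tray (array([ 595.5, -251. ]), array([255. , 308.3]), 89.53)
top knob [0.44382942 0.31129927 0.05336061] [array([0.44071234, 0.30415453, 0.054     ])]
side barrel (array([ 583.2, -287.7]), array([113. , 145.7]), 83.25) pca 145.76982102835927 [0.03861335 0.04384693 0.046348  ] 397
side plate (array([639.3,  31.3]), array([ 92.2, 149.4]), 89.24) blocks (array([641.1,  31.7]), array([ 73.1, 117.4]), 89.03)
side base (array([551.9, 312.6]), array([257.6, 434.2]), 80.7) tray (array([ 597. , -252.2]), array([212.3, 224.1]), 68.85)Traceback (most recent call last):
  File "m.py", line 15, in <module>
    d=models.trace("dimmer_top",P[n])[0]; k=Cs[n][d["mask"]]; k=k[(k[:,2]>.048)&(k[:,2]<.058)]; print(n,"knob",k.mean(0),[ray_z(P[n],d["position"],.054) for d in models.pinpoint("dimmer_top",P[n])[:1]])
      ~~~~~~~~~~~~~~~~~~~~~~~~~~~~~~~^^^
IndexError: list index out of range
```

```bash
cat > m2.py <<'E'
from h import *
exec(open("m.py").read().split("for n in P:")[0].replace("from h import *",""))
ov={}
for n in P:
    S=Cs[n][P[n]["z_map"]>0]
    for d in models.trace("barrel",P[n]):
        X=Cs[n][d["mask"]&(P[n]["z_map"]>0)]
        if abs(np.median(X[:,1])+.29)<.03 and abs(np.median(X[:,0])-.58)<.04: break
    X=X[(X[:,2]>.028)&(X[:,2]<.056)]; r=rect(X); b=cv2.boxPoints(cv2.minAreaRect((X[:,:2]*1000).astype(np.float32)))
    print(n,"barrel",r,"hi",rect(X[X[:,2]>.038]),np.percentile(X[:,2],[50,95]).round(4),X.mean(0))
    print(n,"plate lvl",rect(box(.54,.74,-.03,.10,.006,.018,S)),"base",rect(box(.3,.69,.2,.5,.052,.06,S)))
    k=box(.41,.48,.28,.34,.049,.058,S); print(n,"knob",np.median(k,0),rect(k),[ray_z(P[n],d["position"],.054) for d in models.pinpoint("dimmer_top",P[n])[:1]])
    # well: dark/low ring
    w=box(.38,.50,.24,.38,.030,.045,S); print(n,"well",rect(w))
    im=cv2.resize(P[n]["img"],None,fx=4,fy=4)[:,:,::-1].copy()
    def crop(Xc,h=30):
        u,v=proj(P[n],Xc)*4; return im[int(v)-120:int(v)+120,int(u)-160:int(u)+160]
    ov[n]=np.vstack([crop([.585,-.295,.03]),crop([.445,.309,.054])])
cv2.imwrite("pics/c.png",np.hstack([ov["top"],ov["side"]]))
E
python3 m2.py
```

```text
top barrel (array([ 582.3, -299.3]), array([ 39.3, 151.4]), 54.12) hi (array([ 581.8, -299.7]), array([ 35.4, 151.3]), 55.4) [0.041  0.0483] [ 0.58196713 -0.29849258  0.04050711]
top plate lvl (array([636.2,  36.5]), array([193.1, 125.9]), 1.82) base (array([504.5, 318.4]), array([300.7, 191.8]), 5.61)
top knob [0.44454905 0.31182188 0.05437269] (array([444.7, 303.5]), array([45.4, 67.3]), 89.18) [array([0.44444654, 0.30933062, 0.054     ])]
top well (array([444.1, 315.9]), array([87.3, 82.6]), 24.81)
side barrel (array([ 582.3, -296.8]), array([ 40.1, 155.7]), 54.02) hi (array([ 583.1, -294.8]), array([ 30.6, 154.4]), 54.43) [0.0394 0.0445] [ 0.57821057 -0.29095309  0.03844155]
side plate lvl (array([631. ,  36.6]), array([117.8, 168.8]), 84.29) base (array([506.6, 320.3]), array([307.7, 191.5]), 5.53)
side knob [0.4433546  0.31390671 0.05299571] (array([445.3, 306.3]), array([69.2, 50.9]), 0.29) [array([0.4419388 , 0.31180216, 0.054     ])]
side well (array([449.8, 312.3]), array([84.5, 81.3]), 37.72)
```

View pics/c.png

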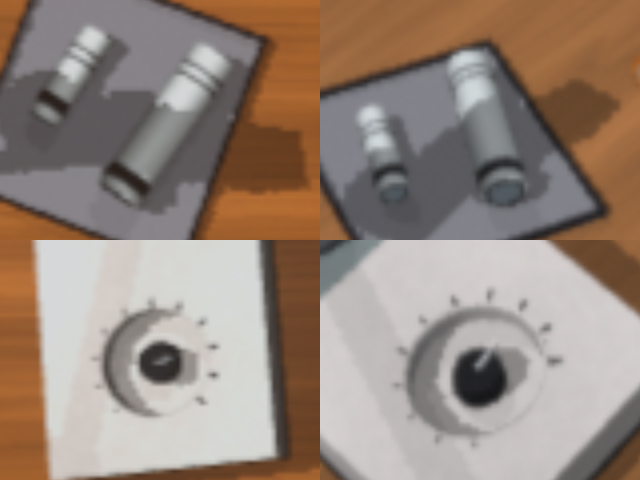

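`c.png` confirms it: the large grey barrel with the dark band is at top-view (317,204), with the small one to its left. The knob's pointer faces right and slightly away, at about (140,245). I'll plan the approach from here.

```bash
cat > plan.py <<'E'
from h import *
def pose(yaw,lean):   # yaw of the axis (deg), fingers lean forward along it; tool y to its left
    a=np.array([np.cos(np.radians(yaw)),np.sin(np.radians(yaw)),0]); l=np.radians(lean)
    z=np.sin(l)*a+np.array([0,0,-np.cos(l)]); y=np.array([-a[1],a[0],0]); return np.stack([np.cross(y,z),y,z],1)
def rel(p,M,p0=None,M0=None):
    o=manip.get_obs()
    if p0 is None: p0,M0=np.array(o["ee_pos"]),R.from_rotvec(o["ee_rot"]).as_matrix()
    print("t",(M0.T@(np.asarray(p)-p0)*1000).round(1).tolist(),"r",R.from_matrix(M0.T@M).as_rotvec().round(4).tolist())
def st():
    o=manip.get_obs(); print({k:np.round(o[k],3).tolist() for k in ["time_s","joint_positions","ee_pos","ee_rot","contact_force","finger_gap","grasp_force"]})
BAR=np.array([.5823,-.298,.024]); BM=pose(-36,35)
SEAT=np.array([.6393,.0312,.062]); SM=pose(-.8,35)
KN=np.array([.4455,.3130,.054])
E
python3 - <<'E'
from plan import *
g=BAR+.011*BM[:,2]; print("grasp",g); rel(g-.12*BM[:,2],BM)
E
```

```text
grasp [ 0.58740436 -0.30170854  0.01498933]
t [377.7, -168.6, 118.0] r [-0.6351, -0.3684, -2.0141]
```

arm_command --motion '[{"translation": [378,-169,118],"delta_rot": [-0.635,-0.368,-2.014],"claw": 0.7},{"translation": [378,-169,118],"delta_rot": [-0.635,-0.368,-2.014],"claw": 0.7},{"translation": [378,-169,118],"delta_rot": [-0.635,-0.368,-2.014],"claw": 0.7},{"translation": [378,-169,118],"delta_rot": [-0.635,-0.368,-2.014],"claw": 0.7},{"translation": [378,-169,118],"delta_rot": [-0.635,-0.368,-2.014],"claw": 0.7}]' --squeeze 50

```text
time_s: 2.47
ee_pos: [0.3908, -0.4191, 0.1742]
ee_rot: [2.565, 1.43, -0.096]
contact_force: [1.0, -0.5, 0.5]
finger_gap: 0.0598
grasp_force: 0.0
```

Run:
```python
from plan import *
st()
g=BAR+.011*BM[:,2]; rel(g-.12*BM[:,2],BM)
```

```text
{'time_s': 2.467, 'joint_positions': [-0.836, 0.175, 1.941, -0.145, 0.846, -0.196], 'ee_pos': [0.391, -0.419, 0.174], 'ee_rot': [2.565, 1.43, -0.096], 'contact_force': [0.981, -0.484, 0.509], 'finger_gap': 0.06, 'grasp_force': 0.0}
t [215.7, 30.1, 32.6] r [-0.4472, -0.2589, -1.4221]
```

arm_command --motion '[{"translation": [216,30,33],"delta_rot": [-0.447,-0.259,-1.422],"claw": 0.7},{"translation": [216,30,33],"delta_rot": [-0.447,-0.259,-1.422],"claw": 0.7},{"translation": [216,30,33],"delta_rot": [-0.447,-0.259,-1.422],"claw": 0.7},{"translation": [216,30,33],"delta_rot": [-0.447,-0.259,-1.422],"claw": 0.7},{"translation": [216,30,33],"delta_rot": [-0.447,-0.259,-1.422],"claw": 0.7}]'

```text
time_s: 2.88
ee_pos: [0.5251, -0.2698, 0.1167]
ee_rot: [1.896, 1.993, -0.173]
contact_force: [0.4, -0.4, 0.5]
finger_gap: 0.06
grasp_force: 0.0
```

```bash
cat > p1.py <<'E'
from plan import *
st()
g=BAR+.011*BM[:,2]; rel(g-.12*BM[:,2],BM)
E
python3 p1.py
```

```text
{'time_s': 2.883, 'joint_positions': [-0.42, 0.246, 2.042, -0.457, 0.573, -0.118], 'ee_pos': [0.525, -0.27, 0.117], 'ee_rot': [1.896, 1.993, -0.173], 'contact_force': [0.424, -0.435, 0.462], 'finger_gap': 0.06, 'grasp_force': 0.0}
t [9.0, 6.6, 1.4] r [-0.2616, -0.1524, -0.8339]
```

```bash
sed -i 's/pose(-36,35)/pose(-36,32)/; s/pose(-.8,35)/pose(-.8,32)/' plan.py; python3 p1.py
```

```text
{'time_s': 2.883, 'joint_positions': [-0.42, 0.246, 2.042, -0.457, 0.573, -0.118], 'ee_pos': [0.525, -0.27, 0.117], 'ee_rot': [1.896, 1.993, -0.173], 'contact_force': [0.424, -0.435, 0.462], 'finger_gap': 0.06, 'grasp_force': 0.0}
t [5.3, 10.7, 0.2] r [-0.2395, -0.1034, -0.84]
```

arm_command --motion '[{"translation": [5,11,0],"delta_rot": [-0.24,-0.103,-0.84],"claw": 0.7},{"translation": [5,11,0],"delta_rot": [-0.24,-0.103,-0.84],"claw": 0.7},{"translation": [5,11,0],"delta_rot": [-0.24,-0.103,-0.84],"claw": 0.7},{"translation": [5,11,0],"delta_rot": [-0.24,-0.103,-0.84],"claw": 0.7},{"translation": [5,11,0],"delta_rot": [-0.24,-0.103,-0.84],"claw": 0.7}]'

```text
time_s: 3.3
ee_pos: [0.5347, -0.2654, 0.1167]
ee_rot: [1.133, 2.38, -0.218]
contact_force: [-0.3, 0.2, 0.2]
finger_gap: 0.0594
grasp_force: 0.0
```

```bash
python3 p1.py
```

```text
{'time_s': 3.3, 'joint_positions': [-0.454, 0.2, 2.147, -0.485, 0.327, -0.712], 'ee_pos': [0.535, -0.265, 0.117], 'ee_rot': [1.133, 2.38, -0.218], 'contact_force': [-0.275, 0.153, 0.242], 'finger_gap': 0.059, 'grasp_force': 0.0}
t [0.6, 1.5, 0.0] r [-0.0696, -0.0314, -0.2419]
```

arm_command --motion '[{"translation": [1,1,0],"delta_rot": [-0.07,-0.031,-0.242],"claw": 0.7},{"translation": [1,1,0],"delta_rot": [-0.07,-0.031,-0.242],"claw": 0.7},{"translation": [1,1,0],"delta_rot": [-0.07,-0.031,-0.242],"claw": 0.7},{"translation": [1,1,0],"delta_rot": [-0.07,-0.031,-0.242],"claw": 0.7}]'

```text
time_s: 3.63
ee_pos: [0.5339, -0.265, 0.116]
ee_rot: [0.815, 2.472, -0.229]
contact_force: [0.3, 0.1, -0.1]
finger_gap: 0.0599
grasp_force: 0.0
```

Run:
```python
from plan import *
st(); g=BAR+.011*BM[:,2]
rel(g-.12*BM[:,2],BM); rel(g-.06*BM[:,2],BM)
p=viewer.snapshot("top")
im=p["img"].copy()
for s in np.linspace(-.075,.075,7):
    u=proj(p,BAR+s*np.array([np.cos(np.radians(-36)),np.sin(np.radians(-36)),0])); cv2.circle(im,tuple(int(x) for x in u.round()),0,(255,0,0),-1)
cv2.imwrite("pics/d.png",cv2.resize(im[160:250,240:360],(720,540),interpolation=0)[:,:,::-1])
```

```text
{'time_s': 3.633, 'joint_positions': [-0.495, 0.185, 2.185, -0.32, 0.231, -1.138], 'ee_pos': [0.534, -0.265, 0.116], 'ee_rot': [0.815, 2.472, -0.229], 'contact_force': [0.273, 0.129, -0.104], 'finger_gap': 0.06, 'grasp_force': 0.0}
t [-0.9, 1.7, 0.0] r [-0.0019, -0.0018, -0.0077]
t [-1.1, 1.9, 60.0] r [-0.0019, -0.0018, -0.0077]
```

View pics/d.png

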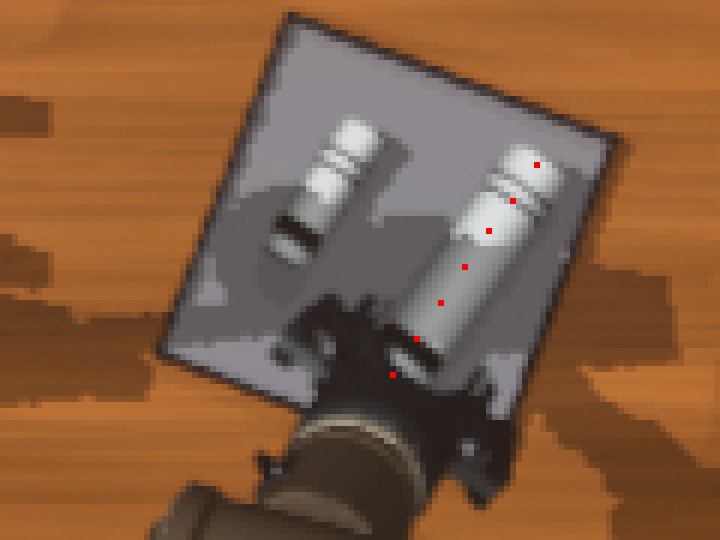

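`d.png` shows the gripper behind the barrel, with the small barrel clear. The visible barrel runs from crop (410,362) to (532,155) and sits a few mm farther right than my red axis dots, which end at (537,164). I'll refit the axis to the silhouette boxes already measured.

Run:
```python
from plan import *
from scipy.optimize import least_squares
P={n:viewer.snapshot(n) for n in ["top","side"]}
th=np.linspace(0,2*np.pi,40)
def cyl(x,y,a,r=.02,h=.075):
    d=np.array([np.cos(a),np.sin(a),0]);n=np.array([-d[1],d[0],0]);k=np.array([0,0,1])
    return np.array([np.array([x,y,.004+r])+s*d+r*(np.cos(t)*n+np.sin(t)*k) for s in(-h,h) for t in th])
B={"top":[301,184,334,223],"side":[289,165,308,205]}
def res(q,ns=("top","side")):
    o=[]
    for n in ns:
        u=np.array([proj(P[n],X) for X in cyl(q[0],q[1],q[2])]); o+=list(np.r_[u.min(0),u.max(0)]-np.array(B[n]))
    return o
for ns in [("top",),("side",),("top","side")]:
    s=least_squares(res,[.583,-.3,-.6],args=(ns,),x_scale=[.01,.01,.05],diff_step=1e-4); print(ns,s.x[:2],np.degrees(s.x[2]),np.round(s.fun,1))
```

```text
('top',) [ 0.58529617 -0.29953297] -36.65518174383041 [-0.7 -1.2  0.7  1.1]
('side',) [ 0.58008708 -0.30594698] -38.43795790653236 [ 0.   0.2 -0.  -0.1]
('top', 'side') [ 0.58250742 -0.30250134] -37.67081308208752 [-0.  -0.2  1.8  1.8 -1.4  0.3 -1.  -0. ]
```

```bash
sed -i 's/^BAR=.*/BAR=np.array([.584,-.301,.024]); BM=pose(-36.5,32)/' plan.py
python3 - <<'E'
from plan import *
g=BAR+.011*BM[:,2]
rel(g-.05*BM[:,2],BM); rel(g,BM)
E
```

```text
t [-2.7, 0.0, 71.7] r [0.0029, -0.0008, -0.0006]
t [-2.7, -0.1, 121.7] r [0.0029, -0.0008, -0.0006]
```

arm_command --motion '[{"translation": [-3,0,30],"delta_rot": [0,0,0],"claw": 0.7},{"translation": [-3,0,60],"delta_rot": [0,0,0],"claw": 0.7},{"translation": [-3,0,85],"delta_rot": [0,0,0],"claw": 0.7},{"translation": [-3,0,100],"delta_rot": [0,0,0],"claw": 0.7},{"translation": [-3,0,100],"delta_rot": [0,0,0],"claw": 0.7}]'

```text
time_s: 4.2
ee_pos: [0.5792, -0.2974, 0.0299]
ee_rot: [0.814, 2.475, -0.229]
contact_force: [0.6, -0.4, 0.4]
finger_gap: 0.0597
grasp_force: 0.0
```

arm_command --motion '[{"translation": [0,0,7],"delta_rot": [0,0,0],"claw": 0.7},{"translation": [0,0,14],"delta_rot": [0,0,0],"claw": 0.7},{"translation": [0,0,21],"delta_rot": [0,0,0],"claw": 0.7},{"translation": [0,0,21],"delta_rot": [0,0,0],"claw": 0.7}]'

```text
time_s: 4.53
ee_pos: [0.5887, -0.304, 0.0152]
ee_rot: [0.813, 2.472, -0.23]
contact_force: [-0.3, 0.3, 0.2]
finger_gap: 0.0599
grasp_force: 0.0
```

Run:
```python
from plan import *
st(); g=BAR+.011*BM[:,2]
rel(g,BM)
```

```text
{'time_s': 4.533, 'joint_positions': [-0.512, 0.492, 2.048, -0.924, 0.079, -0.543], 'ee_pos': [0.589, -0.304, 0.015], 'ee_rot': [0.813, 2.472, -0.23], 'contact_force': [-0.322, 0.253, 0.168], 'finger_gap': 0.06, 'grasp_force': 0.0}
t [0.1, -0.4, 0.6] r [0.003, -0.001, 0.0009]
```

arm_command --motion '[{"translation": [0,0,0],"delta_rot": [0,0,0],"claw": 0},{"translation": [0,0,0],"delta_rot": [0,0,0],"claw": 0},{"translation": [0,0,0],"delta_rot": [0,0,0],"claw": 0},{"translation": [0,0,0],"delta_rot": [0,0,0],"claw": 0},{"translation": [0,0,0],"delta_rot": [0,0,0],"claw": 0}]' --squeeze 60

```text
time_s: 4.95
ee_pos: [0.5889, -0.3038, 0.0163]
ee_rot: [0.812, 2.47, -0.229]
contact_force: [-2.7, 3.1, 6.7]
finger_gap: 0.0382
grasp_force: 60.1
```

arm_command --motion '[{"translation": [0,0,-4],"delta_rot": [0,0,0],"claw": 0},{"translation": [0,0,-10],"delta_rot": [0,0,0],"claw": 0},{"translation": [0,0,-20],"delta_rot": [0,0,0],"claw": 0},{"translation": [0,0,-35],"delta_rot": [0,0,0],"claw": 0},{"translation": [0,0,-50],"delta_rot": [0,0,0],"claw": 0}]'

```text
time_s: 5.37
ee_pos: [0.5646, -0.2875, 0.0559]
ee_rot: [0.816, 2.476, -0.229]
contact_force: [-0.7, 0.5, -4.3]
finger_gap: 0.0382
grasp_force: 60.7
```

Run:
```python
from plan import *
st()
```

```text
{'time_s': 5.367, 'joint_positions': [-0.506, 0.368, 2.112, -0.535, 0.131, -0.929], 'ee_pos': [0.565, -0.287, 0.056], 'ee_rot': [0.816, 2.476, -0.229], 'contact_force': [-0.728, 0.526, -4.311], 'finger_gap': 0.038, 'grasp_force': 60.679}
```

```bash
cat > p2.py <<'E'
from plan import *
st(); g=SEAT+.011*SM[:,2]+[0,0,.025]
rel(g-.12*SM[:,2],SM)
E
python3 p2.py
```

```text
{'time_s': 5.367, 'joint_positions': [-0.506, 0.368, 2.112, -0.535, 0.131, -0.929], 'ee_pos': [0.565, -0.287, 0.056], 'ee_rot': [0.816, 2.476, -0.229], 'contact_force': [-0.728, 0.526, -4.311], 'finger_gap': 0.038, 'grasp_force': 60.679}
t [85.4, 267.2, -197.2] r [-0.3268, -0.0058, -0.5293]
```

arm_command --motion '[{"translation": [0,0,-35],"delta_rot": [0,0,0],"claw": 0},{"translation": [10,10,-70],"delta_rot": [0,0,0],"claw": 0},{"translation": [25,40,-95],"delta_rot": [-0.05,0,-0.08],"claw": 0},{"translation": [35,70,-115],"delta_rot": [-0.1,0,-0.16],"claw": 0},{"translation": [45,100,-130],"delta_rot": [-0.15,0,-0.24],"claw": 0}]'

```text
time_s: 5.78
ee_pos: [0.5376, -0.1423, 0.1439]
ee_rot: [0.45, 2.553, -0.124]
contact_force: [1.0, 0.1, -3.5]
finger_gap: 0.0379
grasp_force: 61.9
```

```bash
python3 p2.py
```

```text
{'time_s': 5.783, 'joint_positions': [-0.335, 0.048, 2.262, -0.016, 0.276, -1.542], 'ee_pos': [0.538, -0.142, 0.144], 'ee_rot': [0.45, 2.553, -0.124], 'contact_force': [0.993, 0.081, -3.509], 'finger_gap': 0.038, 'grasp_force': 61.898}
t [-2.9, 179.0, -39.2] r [-0.1737, -0.0033, -0.2854]
```

arm_command --motion '[{"translation": [0,35,-15],"delta_rot": [-0.04,0,-0.07],"claw": 0},{"translation": [0,70,-28],"delta_rot": [-0.08,0,-0.14],"claw": 0},{"translation": [-2,105,-36],"delta_rot": [-0.12,0,-0.2],"claw": 0},{"translation": [-3,140,-39],"delta_rot": [-0.15,-0.003,-0.25],"claw": 0},{"translation": [-3,170,-39],"delta_rot": [-0.174,-0.003,-0.285],"claw": 0}]'

```text
time_s: 6.2
ee_pos: [0.5807, 0.0231, 0.1795]
ee_rot: [0.019, 2.582, -0.006]
contact_force: [0.4, -0.2, -3.0]
finger_gap: 0.0377
grasp_force: 62.0
```

```bash
python3 p2.py
```

```text
{'time_s': 6.2, 'joint_positions': [-0.043, 0.029, 2.192, 0.04, 0.361, -1.633], 'ee_pos': [0.581, 0.023, 0.18], 'ee_rot': [0.019, 2.582, -0.006], 'contact_force': [0.415, -0.169, -2.999], 'finger_gap': 0.038, 'grasp_force': 61.976}
t [-0.5, 9.0, 0.4] r [-0.0012, 0.0014, -0.0007]
```

arm_command --motion '[{"translation": [0,9,0],"delta_rot": [0,0.001,0],"claw": 0},{"translation": [0,9,0],"delta_rot": [0,0.001,0],"claw": 0},{"translation": [0,9,0],"delta_rot": [0,0.001,0],"claw": 0}]'

```text
time_s: 6.45
ee_pos: [0.58, 0.0307, 0.1777]
ee_rot: [0.021, 2.586, -0.008]
contact_force: [-0.0, 0.6, -4.1]
finger_gap: 0.0382
grasp_force: 62.0
```

```bash
cat > look.py <<'E'
from plan import *
import sys
st()
c=SEAT-.12*SM[:,2]+[0,0,.025]
ov=[]
o=manip.get_obs(); M=R.from_rotvec(o["ee_rot"]).as_matrix(); e=np.array(o["ee_pos"])-.011*M[:,2]; print("expected barrel centre",e.round(4))
for n in ["side","top"]:
    p=viewer.snapshot(n); C=cloud(p)
    for d in models.trace("barrel",p):
        X=C[d["mask"]&(p["z_map"]>0)]
        if np.linalg.norm(np.median(X,0)-e)<.09:
            X=X[np.linalg.norm(X-e,axis=1)<.1]; X=X[abs(X[:,1]-e[1])<.03]
            print(n,round(d["conf"],2),d["box"],"x",np.percentile(X[:,0],[1,99]).round(4),"z",np.percentile(X[:,2],[5,95]).round(4),"y",np.percentile(X[:,1],[5,95]).round(4))
            for s in [-.06,-.03,.03,.06]:
                Y=X[abs(X[:,0]-e[0]-s)<.008]; print("  ",s,len(Y),Y.max(0).round(4) if len(Y) else 0, Y.mean(0).round(4) if len(Y) else 0)
    im=cv2.resize(p["img"],None,fx=3,fy=3)[:,:,::-1].copy()
    for s in [-.075,0,.075]:
        u=proj(p,e+[s,0,0])*3; cv2.circle(im,tuple(int(x) for x in u.round()),2,(0,0,255),-1)
    u,v=(proj(p,e)*3).astype(int); ov.append(im[v-180:v+180,u-180:u+180])
cv2.imwrite(sys.argv[1],np.hstack(ov))
E
python3 look.py pics/e.png
```

```text
{'time_s': 6.45, 'joint_positions': [-0.023, 0.032, 2.191, 0.007, 0.362, -1.584], 'ee_pos': [0.58, 0.031, 0.178], 'ee_rot': [0.021, 2.586, -0.008], 'contact_force': [-0.036, 0.573, -4.138], 'finger_gap': 0.038, 'grasp_force': 61.973}
expected barrel centre [0.5742 0.0309 0.1871]
side 0.97 [206.8, 188.8, 249.5, 229.8] x [0.4963 0.6439] z [0.1795 0.206 ] y [0.0202 0.0512]
   -0.06 74 [0.5221 0.0524 0.2078] [0.5137 0.0389 0.1994]
   -0.03 41 [0.552  0.0521 0.209 ] [0.5427 0.0446 0.1953]
   0.03 63 [0.612  0.0514 0.2081] [0.6048 0.038  0.1984]
   0.06 48 [0.6421 0.0512 0.207 ] [0.6339 0.041  0.1974]
top 0.71 [215.1, 195.1, 225.5, 211.5] x [0.5474 0.6046] z [0.1938 0.2108] y [0.0121 0.0467]
   -0.06 0 0 0
   -0.03 4 [0.5499 0.0297 0.256 ] [0.5479 0.0243 0.2536]
   0.03 28 [0.6056 0.0477 0.2068] [0.6008 0.0268 0.1998]
   0.06 0 0 0
```

View pics/e.png

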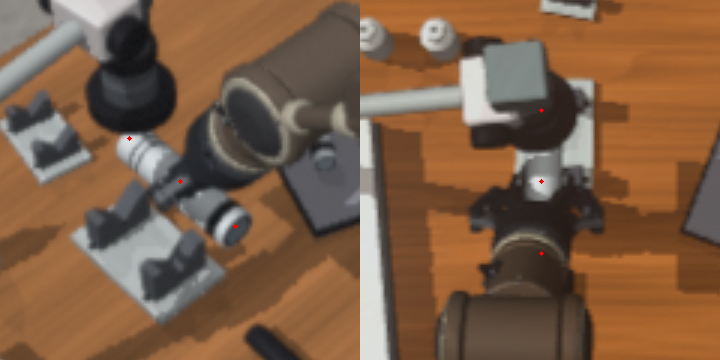

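`e.png` shows the barrel level in the grip. The near end disc is at about (236,225), on my expected dot, and there is clear space to the ring light at (130,95). I'll fit the slip along the axis from the box and then plan the descent.

Run:
```python
from plan import *
from scipy.optimize import least_squares
o=manip.get_obs(); M=R.from_rotvec(o["ee_rot"]).as_matrix(); e=np.array(o["ee_pos"])-.011*M[:,2]
p=viewer.snapshot("side"); th=np.linspace(0,2*np.pi,60); a=np.array([np.cos(-.014),np.sin(-.014),0]); n=np.array([-a[1],a[0],0])
def box(q):
    X=[e+q+s*a+.02*(np.cos(t)*n+[0,0,np.sin(t)*1]) for s in(-.075,.075) for t in th]
    u=np.array([proj(p,x) for x in X]); return np.r_[u.min(0),u.max(0)]
B=np.array([206.8,188.8,249.5,229.8])
r=least_squares(lambda q:box(q)-B,[0,0,0],x_scale=.01,diff_step=1e-3); print(r.x*1000,r.fun)
r=least_squares(lambda q:box(a*q[0])-B,[0.],x_scale=.01,diff_step=1e-3); print(r.x*1000,r.fun)
# vblock plate check by silhouettes, side trace
C=cloud(p); S=C[p["z_map"]>0]; S=S[(abs(S[:,0]-.64)<.1)&(abs(S[:,1]-.035)<.065)]
for lo,hi in [(.007,.07),(.05,.063)]:
    X=S[(S[:,2]>lo)&(S[:,2]<hi)]; print(lo,cv2.minAreaRect((X[:,:2]*1000).astype(np.float32)))
rel(SEAT+.011*SM[:,2]+[0,0,.025],SM)
```

```text
[ 21.14467878 -26.08128725 -46.90645228] [-0.56603062  0.62572593  0.54349931 -0.59693086]
[-8.30687859] [-2.01862281 -0.01283532  1.19819824  0.70864983]
0.007 ((639.7069702148438, 32.14917755126953), (95.38031005859375, 153.89208984375), 87.84919738769531)
0.05 ((641.3939208984375, 30.141647338867188), (73.1826400756836, 115.69760131835938), 89.03018188476562)
t [-0.3, 3.4, 119.7] r [-0.004, 0.0007, -0.0042]
```

arm_command --motion '[{"translation": [-1,3,30],"delta_rot": [-0.004,0.001,-0.004],"claw": 0},{"translation": [-2,3,60],"delta_rot": [-0.004,0.001,-0.004],"claw": 0},{"translation": [-3,3,90],"delta_rot": [-0.004,0.001,-0.004],"claw": 0},{"translation": [-3,3,110],"delta_rot": [-0.004,0.001,-0.004],"claw": 0},{"translation": [-3,3.4,121],"delta_rot": [-0.004,0.001,-0.004],"claw": 0}]'

```text
time_s: 7.12
ee_pos: [0.6484, 0.031, 0.0756]
ee_rot: [0.019, 2.586, -0.005]
contact_force: [0.2, -0.4, -3.2]
finger_gap: 0.038
grasp_force: 61.9
```

arm_command --motion '[{"translation": [0,0,0],"delta_rot": [0,0,0],"claw": 0},{"translation": [0,0,0],"delta_rot": [0,0,0],"claw": 0}]'

```text
time_s: 7.28
ee_pos: [0.6483, 0.0314, 0.0775]
ee_rot: [0.018, 2.584, -0.005]
contact_force: [-0.0, -0.6, -3.0]
finger_gap: 0.0383
grasp_force: 61.8
```

Run:
```python
from plan import *
a=SM[:,1]; ax=np.array([np.cos(-.014),np.sin(-.014),0])
st()
for h in (.025,.008,0,-.003): rel(SEAT+.003*ax+.011*SM[:,2]+[0,0,h],SM)
p=viewer.snapshot("side"); o=manip.get_obs(); M=R.from_rotvec(o["ee_rot"]).as_matrix(); e=np.array(o["ee_pos"])-.011*M[:,2]; print(e)
C=cloud(p)
for d in models.trace("barrel",p):
    X=C[d["mask"]&(p["z_map"]>0)]
    if np.linalg.norm(np.median(X,0)-e)<.09:
        X=X[np.linalg.norm(X-e,axis=1)<.1]; X=X[abs(X[:,1]-e[1])<.03]; print(d["box"],np.percentile(X,[1,99],axis=0).round(4))
im=cv2.resize(p["img"][170:270,150:270],None,fx=6,fy=6)[:,:,::-1]; cv2.imwrite("pics/f.png",im)
```

```text
{'time_s': 7.283, 'joint_positions': [-0.02, 0.343, 2.083, 0.023, 0.158, -1.599], 'ee_pos': [0.648, 0.031, 0.078], 'ee_rot': [0.018, 2.584, -0.005], 'contact_force': [-0.043, -0.587, -2.986], 'finger_gap': 0.038, 'grasp_force': 61.848}
t [0.0, -0.3, -0.2] r [0.0002, -0.0012, 0.0001]
t [9.0, -0.3, 14.2] r [0.0002, -0.0012, 0.0001]
t [13.3, -0.3, 21.0] r [0.0002, -0.0012, 0.0001]
t [14.8, -0.3, 23.6] r [0.0002, -0.0012, 0.0001]
[0.64280535 0.03161749 0.08789454]
[192.3, 197.8, 232.3, 236.3] [[0.5636 0.0148 0.0743]
 [0.7145 0.0531 0.1093]]
```

View pics/f.png

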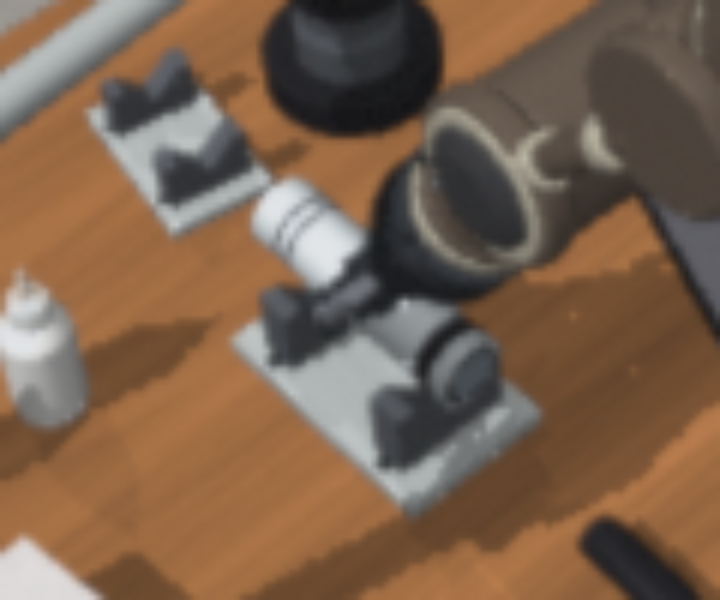

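`f.png` shows the barrel hovering above both Vs: the near block is at (440,420), the far one at (290,320), and the ring light at (350,90) is clear. By depth it is centred at x ≈ 0.639. I'll lower it straight down, slowing at the end.

arm_command --motion '[{"translation": [3,0,5],"delta_rot": [0,0,0],"claw": 0},{"translation": [6,0,9.6],"delta_rot": [0,0,0],"claw": 0},{"translation": [8.5,0,13.5],"delta_rot": [0,0,0],"claw": 0},{"translation": [10.1,0,16.1],"delta_rot": [0,0,0],"claw": 0},{"translation": [10.6,0,17],"delta_rot": [0,0,0],"claw": 0}]'

```text
time_s: 7.8
ee_pos: [0.6479, 0.0322, 0.0575]
ee_rot: [0.016, 2.584, -0.004]
contact_force: [0.1, -0.1, -3.4]
finger_gap: 0.0382
grasp_force: 61.8
```

arm_command --motion '[{"translation": [0.4,0,0.6],"delta_rot": [0,0,0],"claw": 0},{"translation": [0.8,0,1.2],"delta_rot": [0,0,0],"claw": 0},{"translation": [1.2,0,1.9],"delta_rot": [0,0,0],"claw": 0},{"translation": [1.2,0,1.9],"delta_rot": [0,0,0],"claw": 0}]'

```text
time_s: 8.13
ee_pos: [0.6492, 0.0321, 0.0565]
ee_rot: [0.017, 2.581, -0.005]
contact_force: [0.0, -0.3, -2.8]
finger_gap: 0.0379
grasp_force: 61.9
```

arm_command --motion '[{"translation": [0.4,0,0.6],"delta_rot": [0,0,0],"claw": 0},{"translation": [0.8,0,1.3],"delta_rot": [0,0,0],"claw": 0},{"translation": [1.1,0,1.7],"delta_rot": [0,0,0],"claw": 0},{"translation": [1.1,0,1.7],"delta_rot": [0,0,0],"claw": 0}]'

```text
time_s: 8.47
ee_pos: [0.65, 0.0316, 0.0556]
ee_rot: [0.017, 2.579, -0.005]
contact_force: [-2.7, -2.5, 4.0]
finger_gap: 0.038
grasp_force: 62.8
```

arm_command --motion '[{"translation": [0.3,0,0.4],"delta_rot": [0,0,0],"claw": 0},{"translation": [0.5,0,0.8],"delta_rot": [0,0,0],"claw": 0},{"translation": [0.5,0,0.8],"delta_rot": [0,0,0],"claw": 0}]'

```text
time_s: 8.72
ee_pos: [0.6504, 0.0313, 0.0553]
ee_rot: [0.018, 2.578, -0.005]
contact_force: [-5.7, -5.3, 7.4]
finger_gap: 0.038
grasp_force: 63.3
```

arm_command --motion '[{"translation": [0.4,-0.5,0],"delta_rot": [0,0,0],"claw": 0},{"translation": [0.7,-1,0],"delta_rot": [0,0,0],"claw": 0},{"translation": [1,-1.5,0],"delta_rot": [0,0,0],"claw": 0},{"translation": [1,-1.5,0],"delta_rot": [0,0,0],"claw": 0}]'

```text
time_s: 9.05
ee_pos: [0.6504, 0.0307, 0.0548]
ee_rot: [0.017, 2.576, -0.004]
contact_force: [0.7, -0.8, 5.0]
finger_gap: 0.0376
grasp_force: 62.5
```

Run:
```python
from plan import *
st(); print(manip.get_obs()["ft_torque"])
p=viewer.snapshot("side"); C=cloud(p)
e=SEAT
for d in models.trace("barrel",p):
    X=C[d["mask"]&(p["z_map"]>0)]
    if np.linalg.norm(np.median(X,0)-e)<.06:
        X=X[np.linalg.norm(X-e,axis=1)<.1]; X=X[abs(X[:,1]-e[1])<.03]; print(d["box"],np.percentile(X,[1,99],axis=0).round(4))
        for s in [-.06,-.03,.03,.06]:
            Y=X[abs(X[:,0]-e[0]-s)<.01]; print("  ",s,len(Y),np.percentile(Y[:,2],[90,97]).round(4))
im=cv2.resize(p["img"][170:270,150:270],None,fx=6,fy=6)[:,:,::-1]; cv2.imwrite("pics/g.png",im)
```

```text
{'time_s': 9.05, 'joint_positions': [-0.022, 0.392, 2.086, 0.052, 0.099, -1.631], 'ee_pos': [0.65, 0.031, 0.055], 'ee_rot': [0.017, 2.576, -0.004], 'contact_force': [0.7, -0.844, 4.968], 'finger_gap': 0.038, 'grasp_force': 62.456}
[-0.08303662 -0.33273941 -0.20974489]
[193.7, 201.0, 233.4, 243.4] [[0.5658 0.0185 0.0522]
 [0.7143 0.0524 0.0849]]
   -0.06 77 [0.0819 0.0829]
   -0.03 47 [0.0796 0.0814]
   0.03 56 [0.0828 0.0836]
   0.06 63 [0.0834 0.0852]
```

View pics/g.png

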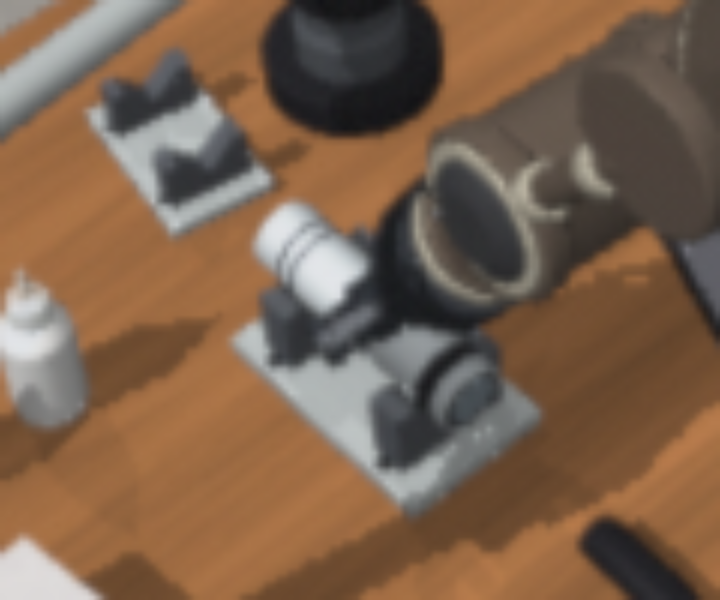

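`g.png` shows the barrel sitting into both Vs, with its top at about 83 mm against 82 mm nominal. The far end is perhaps 2 mm high. I'll pitch it slightly nose-down and press a little lower.

arm_command --motion '[{"translation": [0,0,0],"delta_rot": [0,0.005,0],"claw": 0},{"translation": [0.2,0,0.3],"delta_rot": [0,0.01,0],"claw": 0},{"translation": [0.4,0,0.5],"delta_rot": [0,0.013,0],"claw": 0},{"translation": [0.6,0,0.7],"delta_rot": [0,0.013,0],"claw": 0},{"translation": [0.6,0,0.7],"delta_rot": [0,0.013,0],"claw": 0}]'

```text
time_s: 9.57
ee_pos: [0.6504, 0.0307, 0.0546]
ee_rot: [0.018, 2.589, -0.004]
contact_force: [-2.9, -1.1, 11.1]
finger_gap: 0.0381
grasp_force: 63.3
```

```bash
cat > chk.py <<'E'
from plan import *
st(); print(manip.get_obs()["ft_torque"])
p=viewer.snapshot("side"); C=cloud(p)
e=SEAT
for d in models.trace("barrel",p):
    X=C[d["mask"]&(p["z_map"]>0)]
    if len(X) and np.linalg.norm(np.median(X,0)-e)<.06:
        X=X[np.linalg.norm(X-e,axis=1)<.1]; X=X[abs(X[:,1]-e[1])<.03]; print(d["box"],np.percentile(X,[1,99],axis=0).round(4).tolist())
        for s in [-.06,-.03,.03,.06]:
            Y=X[abs(X[:,0]-e[0]-s)<.01]; print("  ",s,len(Y),np.percentile(Y[:,2],[90,97]).round(4))
E
python3 chk.py
```

```text
{'time_s': 9.567, 'joint_positions': [-0.022, 0.392, 2.078, 0.043, 0.118, -1.621], 'ee_pos': [0.65, 0.031, 0.055], 'ee_rot': [0.018, 2.589, -0.004], 'contact_force': [-2.947, -1.105, 11.135], 'finger_gap': 0.038, 'grasp_force': 63.326}
[-0.1170428  -0.42743539 -0.2983713 ]
[192.4, 201.9, 232.4, 243.5] [[0.5662, 0.0143, 0.0474], [0.7166, 0.0522, 0.0851]]
   -0.06 86 [0.0814 0.0831]
   -0.03 53 [0.0805 0.0822]
   0.03 67 [0.0821 0.0831]
   0.06 68 [0.0824 0.0842]
```

arm_command --motion '[{"translation": [0,0,0],"delta_rot": [0,0,0],"claw": 0.44},{"translation": [0,0,0],"delta_rot": [0,0,0],"claw": 0.47},{"translation": [0,0,0],"delta_rot": [0,0,0],"claw": 0.52},{"translation": [0,0,0],"delta_rot": [0,0,0],"claw": 0.65},{"translation": [0,0,0],"delta_rot": [0,0,0],"claw": 0.75}]' --squeeze 20

```text
time_s: 10.08
ee_pos: [0.6462, 0.0309, 0.0503]
ee_rot: [0.016, 2.599, -0.004]
contact_force: [0.6, -0.2, -0.1]
finger_gap: 0.0637
grasp_force: 0.0
```

```bash
python3 chk.py
```

```text
{'time_s': 10.083, 'joint_positions': [-0.022, 0.396, 2.082, 0.043, 0.122, -1.621], 'ee_pos': [0.646, 0.031, 0.05], 'ee_rot': [0.016, 2.599, -0.004], 'contact_force': [0.646, -0.243, -0.101], 'finger_gap': 0.064, 'grasp_force': 0.0}
[-0.01627004  0.27065699 -0.02555059]
[193.4, 202.1, 232.3, 239.6] [[0.5662, 0.0114, 0.0538], [0.7151, 0.0518, 0.0847]]
   -0.06 73 [0.0827 0.0847]
   -0.03 28 [0.0784 0.0811]
   0.03 67 [0.0814 0.0828]
   0.06 71 [0.0808 0.0825]
```

arm_command --motion '[{"translation": [0,0,-15],"delta_rot": [0,0,0],"claw": 0.75},{"translation": [0,0,-45],"delta_rot": [0,0,0],"claw": 0.75},{"translation": [0,0,-80],"delta_rot": [0,0,0],"claw": 0.75},{"translation": [0,0,-115],"delta_rot": [0,0,0],"claw": 0.75},{"translation": [0,0,-150],"delta_rot": [0,0,0],"claw": 0.75}]'

```text
time_s: 10.6
ee_pos: [0.5681, 0.0317, 0.18]
ee_rot: [0.016, 2.598, -0.004]
contact_force: [0.4, 0.9, 0.7]
finger_gap: 0.0638
grasp_force: 0.0
```

```bash
python3 chk.py
python3 - <<'E'
from plan import *
p=viewer.snapshot("side")
cv2.imwrite("pics/i.png",cv2.resize(p["img"][170:350,120:300],(600,600))[:,:,::-1])
# choose tool yaw at the knob: near j6~-1.2 -> yaw_y = j1-j6
for yaw in (-10,10,20): rel(KN+[0,0,.06],pose(yaw,0))
E
```

```text
{'time_s': 10.6, 'joint_positions': [-0.024, 0.007, 2.206, 0.016, 0.384, -1.596], 'ee_pos': [0.568, 0.032, 0.18], 'ee_rot': [0.016, 2.598, -0.004], 'contact_force': [0.434, 0.896, 0.722], 'finger_gap': 0.064, 'grasp_force': 0.0}
[0.01768749 0.24951293 0.03630947]
[192.5, 203.7, 231.7, 239.9] [[0.5658, 0.0127, 0.0145], [0.7152, 0.0523, 0.0843]]
   -0.06 85 [0.0821 0.0848]
   -0.03 72 [0.0816 0.083 ]
   0.03 77 [0.0809 0.0818]
   0.06 67 [0.0822 0.0831]
t [146.0, 279.7, -8.4] r [0.0448, 0.5512, 0.1581]
t [146.0, 279.7, -8.4] r [-0.0516, 0.5508, -0.1821]
t [146.0, 279.7, -8.4] r [-0.0998, 0.5464, -0.3521]
```

View pics/i.png

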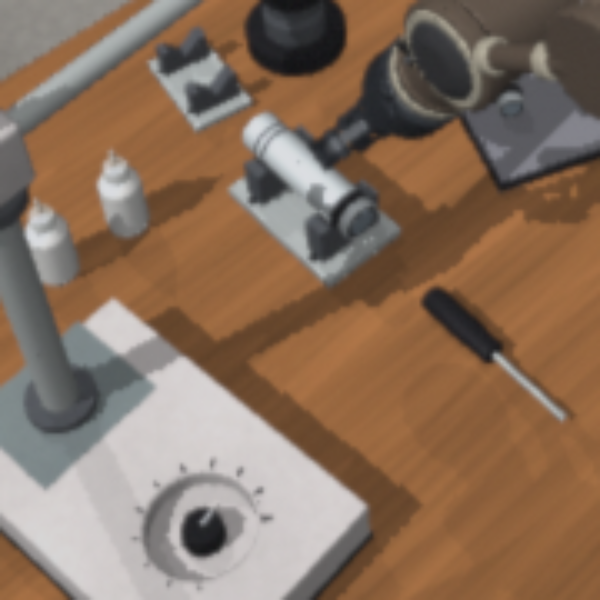

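`i.png` shows the barrel lying in both Vs with similar overhang at each end, at about (310,175). The knob at (205,530) is untouched. I'll back off first, then go to the knob.

arm_command --motion '[{"translation": [33,5,-22],"delta_rot": [0,0.1,0],"claw": 0.52},{"translation": [65,25,-40],"delta_rot": [0,0.2,-0.05],"claw": 0.52},{"translation": [85,60,-45],"delta_rot": [-0.02,0.3,-0.09],"claw": 0.52},{"translation": [95,98,-45],"delta_rot": [-0.03,0.4,-0.12],"claw": 0.52},{"translation": [105,136,-42],"delta_rot": [-0.045,0.5,-0.16],"claw": 0.52}]'

```text
time_s: 11.17
ee_pos: [0.4587, 0.17, 0.1608]
ee_rot: [-0.237, 3.093, -0.001]
contact_force: [1.5, -0.6, 0.3]
finger_gap: 0.0443
grasp_force: 0.0
```

```bash
cat > p3.py <<'E'
from plan import *
st()
rel(KN+[0,0,.06],pose(10,0))
E
python3 p3.py
```

```text
{'time_s': 11.167, 'joint_positions': [0.272, 0.108, 2.034, -0.01, 0.96, -1.446], 'ee_pos': [0.459, 0.17, 0.161], 'ee_rot': [-0.237, 3.093, -0.001], 'contact_force': [1.538, -0.572, 0.307], 'finger_gap': 0.044, 'grasp_force': 0.0}
t [-6.9, 143.5, 46.6] r [-0.0043, 0.0398, -0.0218]
```

arm_command --motion '[{"translation": [-2,38,8],"delta_rot": [0,0.04,-0.02],"claw": 0.52},{"translation": [-4,76,20],"delta_rot": [-0.004,0.04,-0.022],"claw": 0.52},{"translation": [-6,112,35],"delta_rot": [-0.004,0.04,-0.022],"claw": 0.52},{"translation": [-7,143.5,45],"delta_rot": [-0.004,0.04,-0.022],"claw": 0.52},{"translation": [-7,143.5,46],"delta_rot": [-0.004,0.04,-0.022],"claw": 0.52}]'

```text
time_s: 11.58
ee_pos: [0.4448, 0.316, 0.111]
ee_rot: [0.279, -3.129, -0.0]
contact_force: [0.1, -0.5, 0.6]
finger_gap: 0.0443
grasp_force: 0.0
```

arm_command --motion '[{"translation": [0,0,0],"delta_rot": [0,0,0],"claw": 0.52},{"translation": [0,0,0],"delta_rot": [0,0,0],"claw": 0.52}]'

```text
time_s: 11.75
ee_pos: [0.4464, 0.3114, 0.1135]
ee_rot: [-0.274, 3.128, -0.002]
contact_force: [0.7, -0.8, 0.5]
finger_gap: 0.0443
grasp_force: 0.0
```

```bash
python3 p3.py;  python3 - <<'E'
from plan import *
p=viewer.snapshot("side"); C=cloud(p)
im=cv2.resize(p["img"],None,fx=5,fy=5)[:,:,::-1].copy(); 
for t in np.linspace(0,6.28,40):
    for r in (.016,.044):
        u=proj(p,KN+[r*np.cos(t),r*np.sin(t),0 if r<.02 else .002])*5+2; cv2.circle(im,tuple(u.astype(int)),1,(0,0,255),-1)
u,v=(proj(p,KN)*5).astype(int); cv2.imwrite("pics/j.png",im[v-220:v+150,u-250:u+250])
E
```

```text
{'time_s': 11.75, 'joint_positions': [0.53, 0.299, 1.912, -0.003, 0.929, -1.214], 'ee_pos': [0.446, 0.311, 0.113], 'ee_rot': [-0.274, 3.128, -0.002], 'contact_force': [0.695, -0.796, 0.473], 'finger_gap': 0.044, 'grasp_force': 0.0}
t [0.6, 1.8, -0.5] r [-0.0017, 0.0017, 0.0001]
```

View pics/j.png

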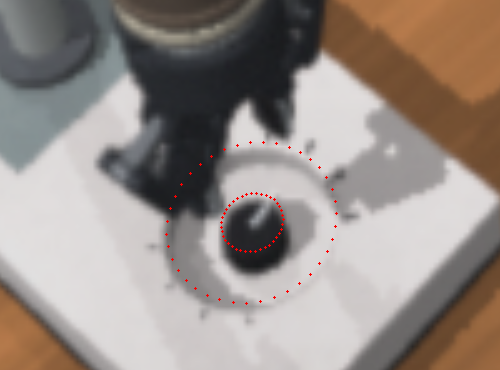

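`j.png` shows my knob and well circles (red) lying on the real knob top (252,222) and rim to within about 1 mm. Going down.

arm_command --motion '[{"translation": [0.5,1.5,20],"delta_rot": [0,0.001,0],"claw": 0.52},{"translation": [0.5,1.5,38],"delta_rot": [0,0.001,0],"claw": 0.52},{"translation": [0.5,1.5,50],"delta_rot": [0,0.001,0],"claw": 0.52},{"translation": [0.5,1.5,53],"delta_rot": [0,0.001,0],"claw": 0.52},{"translation": [0.5,1.5,53],"delta_rot": [0,0.001,0],"claw": 0.52}]'

```text
time_s: 12.22
ee_pos: [0.4463, 0.3121, 0.0613]
ee_rot: [-0.27, 3.128, -0.001]
contact_force: [-0.2, -1.1, -0.5]
finger_gap: 0.0442
grasp_force: 0.0
```

arm_command --motion '[{"translation": [0,0,4],"delta_rot": [0,0,0],"claw": 0.52},{"translation": [0,0,8],"delta_rot": [0,0,0],"claw": 0.52},{"translation": [0,0,13],"delta_rot": [0,0,0],"claw": 0.52},{"translation": [0,0,18],"delta_rot": [0,0,0],"claw": 0.52},{"translation": [0,0,18],"delta_rot": [0,0,0],"claw": 0.52}]'

```text
time_s: 12.63
ee_pos: [0.4462, 0.3132, 0.0433]
ee_rot: [-0.273, 3.127, -0.001]
contact_force: [-1.1, 0.6, -0.5]
finger_gap: 0.0439
grasp_force: 0.0
```

No contact on the way down. Closing on the knob.

arm_command --motion '[{"translation": [0,0,0],"delta_rot": [0,0,0],"claw": 0},{"translation": [0,0,0],"delta_rot": [0,0,0],"claw": 0},{"translation": [0,0,0],"delta_rot": [0,0,0],"claw": 0},{"translation": [0,0,0],"delta_rot": [0,0,0],"claw": 0}]' --squeeze 25

```text
time_s: 12.97
ee_pos: [0.4464, 0.3145, 0.0443]
ee_rot: [-0.271, 3.126, 0.003]
contact_force: [-2.5, 3.8, -1.3]
finger_gap: 0.0304
grasp_force: 25.0
```

arm_command --motion '[{"translation": [0,1,0],"delta_rot": [0,0,0.1],"claw": 0},{"translation": [0,1.5,0],"delta_rot": [0,0,0.2],"claw": 0},{"translation": [0,1.5,0],"delta_rot": [0,0,0.3],"claw": 0},{"translation": [0,1.5,0],"delta_rot": [0,0,0.4],"claw": 0},{"translation": [0,1.5,0],"delta_rot": [0,0,0.5],"claw": 0}]'

```text
time_s: 13.38
ee_pos: [0.4463, 0.314, 0.0442]
ee_rot: [0.515, 3.096, -0.002]
contact_force: [-0.7, -1.5, 1.8]
finger_gap: 0.0306
grasp_force: 25.1
```

Run:
```python
from plan import *
st(); print(manip.get_obs()["ft_torque"])
```

```text
{'time_s': 13.383, 'joint_positions': [0.535, 0.412, 1.934, -0.004, 0.794, -0.703], 'ee_pos': [0.446, 0.314, 0.044], 'ee_rot': [0.515, 3.096, -0.002], 'contact_force': [-0.715, -1.547, 1.815], 'finger_gap': 0.031, 'grasp_force': 25.128}
[-0.2544997   0.19180865  0.03527206]
```

arm_command --motion '[{"translation": [0,0,0],"delta_rot": [0,0,0.08],"claw": 0},{"translation": [0,0,0],"delta_rot": [0,0,0.16],"claw": 0},{"translation": [0,0,0],"delta_rot": [0,0,0.24],"claw": 0},{"translation": [0,0,0],"delta_rot": [0,0,0.32],"claw": 0},{"translation": [0,0,0],"delta_rot": [0,0,0.4],"claw": 0}]'

```text
time_s: 13.8
ee_pos: [0.446, 0.3135, 0.0442]
ee_rot: [1.118, 2.933, -0.002]
contact_force: [-1.3, -2.3, 1.8]
finger_gap: 0.0306
grasp_force: 25.2
```

Run:
```python
from plan import *
st(); print(manip.get_obs()["ft_torque"])
```

```text
{'time_s': 13.8, 'joint_positions': [0.535, 0.412, 1.934, -0.005, 0.795, -0.304], 'ee_pos': [0.446, 0.314, 0.044], 'ee_rot': [1.118, 2.933, -0.002], 'contact_force': [-1.343, -2.329, 1.768], 'finger_gap': 0.031, 'grasp_force': 25.208}
[-0.39142907  0.34616845  0.0631538 ]
```

arm_command --motion '[{"translation": [0,0.5,0],"delta_rot": [0,0,0.07],"claw": 0},{"translation": [0,0.5,0],"delta_rot": [0,0,0.14],"claw": 0},{"translation": [0,0.5,0],"delta_rot": [0,0,0.21],"claw": 0},{"translation": [0,0.5,0],"delta_rot": [0,0,0.21],"claw": 0}]'

```text
time_s: 14.13
ee_pos: [0.4466, 0.3123, 0.0441]
ee_rot: [1.415, 2.8, -0.006]
contact_force: [0.1, -6.4, 2.4]
finger_gap: 0.0304
grasp_force: 25.5
```

Run:
```python
from plan import *
st(); print(manip.get_obs()["ft_torque"])
```

```text
{'time_s': 14.133, 'joint_positions': [0.534, 0.412, 1.933, -0.008, 0.797, -0.095], 'ee_pos': [0.447, 0.312, 0.044], 'ee_rot': [1.415, 2.8, -0.006], 'contact_force': [0.053, -6.416, 2.433], 'finger_gap': 0.03, 'grasp_force': 25.512}
[-1.15211729  0.03693481  0.01689113]
```

arm_command --motion '[{"translation": [-1,-0.8,0],"delta_rot": [0,0,0.06],"claw": 0},{"translation": [-1,-0.8,0],"delta_rot": [0,0,0.12],"claw": 0},{"translation": [-1,-0.8,0],"delta_rot": [0,0,0.18],"claw": 0},{"translation": [-1,-0.8,0],"delta_rot": [0,0,0.18],"claw": 0}]'

```text
time_s: 14.47
ee_pos: [0.4467, 0.311, 0.0441]
ee_rot: [1.658, 2.662, -0.005]
contact_force: [-0.1, -6.4, 2.0]
finger_gap: 0.0305
grasp_force: 25.5
```

Run:
```python
from plan import *
st(); print(manip.get_obs()["ft_torque"])
```

```text
{'time_s': 14.467, 'joint_positions': [0.532, 0.411, 1.935, -0.009, 0.796, 0.081], 'ee_pos': [0.447, 0.311, 0.044], 'ee_rot': [1.658, 2.662, -0.005], 'contact_force': [-0.11, -6.392, 2.014], 'finger_gap': 0.03, 'grasp_force': 25.508}
[-1.11049033e+00  5.17550353e-04  3.62884913e-01]
```

arm_command --motion '[{"translation": [-0.5,-0.5,0],"delta_rot": [0,0,0.05],"claw": 0},{"translation": [-0.5,-0.5,0],"delta_rot": [0,0,0.1],"claw": 0},{"translation": [-0.5,-0.5,0],"delta_rot": [0,0,0.1],"claw": 0}]'

```text
time_s: 14.72
ee_pos: [0.4462, 0.3111, 0.0441]
ee_rot: [1.792, 2.576, -0.003]
contact_force: [-0.2, -5.8, 2.7]
finger_gap: 0.0303
grasp_force: 25.6
```

Run:
```python
from plan import *
st(); print(manip.get_obs()["ft_torque"])
```

```text
{'time_s': 14.717, 'joint_positions': [0.531, 0.41, 1.936, -0.006, 0.795, 0.18], 'ee_pos': [0.446, 0.311, 0.044], 'ee_rot': [1.792, 2.576, -0.003], 'contact_force': [-0.168, -5.795, 2.723], 'finger_gap': 0.03, 'grasp_force': 25.556}
[-1.02025039  0.12668221 -0.01378365]
```

arm_command --motion '[{"translation": [0,0,0],"delta_rot": [0,0,0],"claw": 0.5},{"translation": [0,0,0],"delta_rot": [0,0,0],"claw": 0.5},{"translation": [0,0,-8],"delta_rot": [0,0,0],"claw": 0.5},{"translation": [0,0,-30],"delta_rot": [0,0,0],"claw": 0.5},{"translation": [0,0,-70],"delta_rot": [0,0,0],"claw": 0.5}]'

```text
time_s: 15.13
ee_pos: [0.443, 0.3116, 0.1112]
ee_rot: [-1.793, -2.578, 0.009]
contact_force: [-0.2, -0.7, 0.4]
finger_gap: 0.0429
grasp_force: 0.0
```

Run:
```python
from plan import *
st()
p=viewer.snapshot("side"); C=cloud(p); f=8
im=cv2.resize(p["img"],None,fx=f,fy=f,interpolation=cv2.INTER_CUBIC)[:,:,::-1].copy()
u,v=(proj(p,KN)*f).astype(int); im=im[v-220:v+220,u-250:u+250]
cv2.imwrite("pics/k.png",im)
# pointer direction: bright pixels within knob top, world frame, this picture and first one
for g in [p["img"],cv2.imread("pics/side0.png")[:,:,::-1]]:
    g=g.max(2).astype(float); W=[]
    for x in np.linspace(-.014,.014,57):
        for y in np.linspace(-.014,.014,57):
            if x*x+y*y<.0135**2:
                a=proj(p,KN+[x,y,0]).astype(np.float32); W.append((x,y,cv2.getRectSubPix(g.astype(np.float32),(1,1),(float(a[0]),float(a[1])))[0,0]))
    W=np.array(W); w=np.clip(W[:,2]-90,0,None); c=(W[:,:2]*w[:,None]).sum(0)/w.sum(); print(c*1000,"yaw",np.degrees(np.arctan2(c[1],c[0])),W[:,2].min(),W[:,2].max())
```

```text
{'time_s': 15.133, 'joint_positions': [0.533, 0.302, 1.915, -0.002, 0.931, 0.179], 'ee_pos': [0.443, 0.312, 0.111], 'ee_rot': [-1.793, -2.578, 0.009], 'contact_force': [-0.237, -0.707, 0.417], 'finger_gap': 0.043, 'grasp_force': 0.0}
[ 1.50997589 -4.65340996] yaw -72.02237307481089 38.978790283203125 175.525634765625
[ 3.90717679 -6.81037625] yaw -60.156702014950106 35.26288986206055 155.97537231445312
```

View pics/k.png

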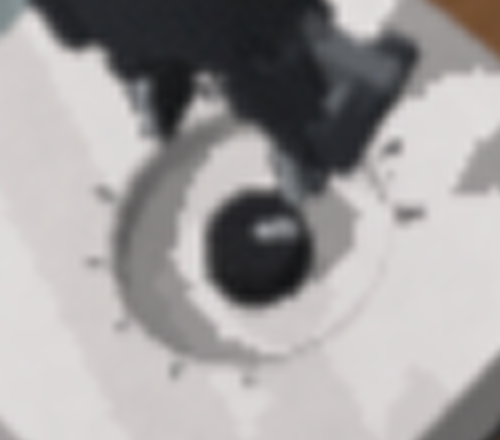

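```bash
cat > ptr.py <<'E'
from plan import *
def ptr(p,g):
    g=g.min(2).astype(np.float32)
    out=[]
    for z in (.054,):
      for dx in np.arange(-.003,.0031,.001):
        for dy in np.arange(-.003,.0031,.001):
          c=KN+[dx,dy,0]
          def val(r,a): 
            u=proj(p,c+[r*np.cos(a),r*np.sin(a),0]); return cv2.getRectSubPix(g,(1,1),(float(u[0]),float(u[1])))[0,0]
          ring=np.mean([val(.0135,a) for a in np.linspace(0,6.28,16)])  # stays dark if centred
          for yaw in range(-180,180,6):
            a=np.radians(yaw); L=np.mean([val(r,a) for r in (.004,.006,.008,.010,.012)]); out.append((L-ring,yaw,dx,dy))
    out.sort(reverse=True); return [tuple(np.round(o,3)) for o in out[:6]]
if __name__=="__main__":
    for n in ("side","top"):
        p=viewer.snapshot(n)
        print(n,"before",ptr(p,cv2.imread(f"pics/{n}0.png")[:,:,::-1]))
        print(n,"now",ptr(p,p["img"]))
    p=viewer.snapshot("side")
    for yaw in (-54,-90,-129):
        a=np.radians(yaw); print(yaw,proj(p,KN+[.05*np.cos(a),.05*np.sin(a),.002])-proj(p,KN+[0,0,.002]))
E
python3 ptr.py
```

```text
side before [(np.float64(76.436), np.float64(-66.0), np.float64(-0.003), np.float64(0.002)), (np.float64(75.105), np.float64(-66.0), np.float64(-0.003), np.float64(0.003)), (np.float64(73.814), np.float64(-60.0), np.float64(-0.003), np.float64(0.002)), (np.float64(73.591), np.float64(-60.0), np.float64(-0.003), np.float64(0.001)), (np.float64(72.132), np.float64(-66.0), np.float64(-0.003), np.float64(0.001)), (np.float64(70.752), np.float64(-72.0), np.float64(-0.002), np.float64(0.002))]
side now [(np.float64(70.302), np.float64(-120.0), np.float64(-0.003), np.float64(0.002)), (np.float64(70.169), np.float64(-114.0), np.float64(-0.003), np.float64(0.003)), (np.float64(68.246), np.float64(-120.0), np.float64(-0.003), np.float64(0.003)), (np.float64(67.896), np.float64(-114.0), np.float64(-0.003), np.float64(0.002)), (np.float64(67.564), np.float64(-126.0), np.float64(-0.003), np.float64(0.002)), (np.float64(67.262), np.float64(-108.0), np.float64(-0.003), np.float64(0.003))]
top before [(np.float64(46.602), np.float64(-66.0), np.float64(-0.001), np.float64(0.0)), (np.float64(46.575), 
[... 251 characters left out ...]
 np.float64(0.0), np.float64(-0.001)), (np.float64(44.534), np.float64(-72.0), np.float64(-0.001), np.float64(-0.001))]
top now [(np.float64(71.802), np.float64(-132.0), np.float64(-0.001), np.float64(0.0)), (np.float64(71.67), np.float64(-126.0), np.float64(-0.001), np.float64(0.001)), (np.float64(70.877), np.float64(-138.0), np.float64(0.0), np.float64(0.0)), (np.float64(70.46), np.float64(-126.0), np.float64(-0.002), np.float64(0.001)), (np.float64(70.088), np.float64(-120.0), np.float64(-0.002), np.float64(0.002)), (np.float64(69.696), np.float64(-114.0), np.float64(-0.003), np.float64(0.002))]
-54 [  5.09519907 -17.49420889]
-90 [ 14.84886622 -12.49960696]
-129 [19.23195101 -1.68841136]
```

The pointer now reads about -129° in the top view, against -129.4° expected at the stop. I'll confirm with a second, firmer twist.

Run:
```python
from plan import *
o=manip.get_obs(); M=R.from_rotvec(o["ee_rot"]).as_matrix(); y=np.degrees(np.arctan2(M[1,1],M[0,1]))-90
rel([.4457,.3128,.061],pose(y,0)); rel([.4457,.3128,.043],pose(y,0))
```

```text
t [-1.0, -3.5, 55.7] r [0.0093, -0.0003, 0.0]
t [-1.0, -3.6, 73.7] r [0.0093, -0.0003, 0.0]
```

arm_command --motion '[{"translation": [-1,-3.5,20],"delta_rot": [0.009,0,0],"claw": 0.52},{"translation": [-1,-3.5,38],"delta_rot": [0.009,0,0],"claw": 0.52},{"translation": [-1,-3.5,50],"delta_rot": [0.009,0,0],"claw": 0.52},{"translation": [-1,-3.5,52],"delta_rot": [0.009,0,0],"claw": 0.52},{"translation": [-1,-3.5,52],"delta_rot": [0.009,0,0],"claw": 0.52}]'

```text
time_s: 15.75
ee_pos: [0.4422, 0.3105, 0.0604]
ee_rot: [-1.792, -2.575, 0.013]
contact_force: [-0.7, -0.0, 0.5]
finger_gap: 0.0444
grasp_force: 0.0
```

Run:
```python
from plan import *
o=manip.get_obs(); M=R.from_rotvec(o["ee_rot"]).as_matrix(); y=np.degrees(np.arctan2(M[1,1],M[0,1]))-90
st(); rel([.4457,.3128,.043],pose(y,0)); print(y)
```

```text
{'time_s': 15.75, 'joint_positions': [0.531, 0.382, 1.935, 0.0, 0.835, 0.176], 'ee_pos': [0.442, 0.31, 0.06], 'ee_rot': [-1.792, -2.575, 0.013], 'contact_force': [-0.701, -0.02, 0.521], 'finger_gap': 0.044, 'grasp_force': 0.0}
t [1.0, 4.3, 17.3] r [-0.0092, 0.0014, 0.0]
-69.66977556469448
```

arm_command --motion '[{"translation": [0.5,3,0],"delta_rot": [-0.009,0,0],"claw": 0.52},{"translation": [0.5,3,0],"delta_rot": [-0.009,0,0],"claw": 0.52},{"translation": [0.5,3,0],"delta_rot": [-0.009,0,0],"claw": 0.52},{"translation": [0.5,3,0],"delta_rot": [-0.009,0,0],"claw": 0.52}]'

```text
time_s: 16.08
ee_pos: [0.447, 0.3132, 0.0631]
ee_rot: [1.793, 2.576, 0.007]
contact_force: [0.7, 0.1, -0.1]
finger_gap: 0.0439
grasp_force: 0.0
```

Run:
```python
from plan import *
st(); rel([.4457,.3128,.043],pose(-69.67,0))
```

```text
{'time_s': 16.083, 'joint_positions': [0.532, 0.379, 1.932, -0.002, 0.826, 0.179], 'ee_pos': [0.447, 0.313, 0.063], 'ee_rot': [1.793, 2.576, 0.007], 'contact_force': [0.707, 0.099, -0.137], 'finger_gap': 0.044, 'grasp_force': 0.0}
t [0.1, -1.5, 20.0] r [0.0055, 0.0004, -0.0001]
```

arm_command --motion '[{"translation": [0,-1,5],"delta_rot": [0.003,0,0],"claw": 0.52},{"translation": [0,-1,10],"delta_rot": [0.003,0,0],"claw": 0.52},{"translation": [0,-1,15],"delta_rot": [0.003,0,0],"claw": 0.52},{"translation": [0,-1,19],"delta_rot": [0.003,0,0],"claw": 0.52},{"translation": [0,-1,19],"delta_rot": [0.003,0,0],"claw": 0.52}]'

```text
time_s: 16.5
ee_pos: [0.4444, 0.3118, 0.0418]
ee_rot: [-1.795, -2.578, 0.003]
contact_force: [-0.3, 0.1, -0.3]
finger_gap: 0.0443
grasp_force: 0.0
```

arm_command --motion '[{"translation": [0,0,0],"delta_rot": [0,0,0],"claw": 0},{"translation": [0,0,0],"delta_rot": [0,0,0],"claw": 0},{"translation": [0,0,0],"delta_rot": [0,0,0],"claw": 0},{"translation": [0,0,0],"delta_rot": [0,0,0],"claw": 0}]' --squeeze 40

```text
time_s: 16.83
ee_pos: [0.4457, 0.3124, 0.043]
ee_rot: [1.794, 2.577, 0.001]
contact_force: [2.0, 0.4, -4.0]
finger_gap: 0.0298
grasp_force: 39.8
```

arm_command --motion '[{"translation": [0,0,0],"delta_rot": [0,0,0.04],"claw": 0},{"translation": [0,0,0],"delta_rot": [0,0,0.08],"claw": 0},{"translation": [0,0,0],"delta_rot": [0,0,0.1],"claw": 0}]'

```text
time_s: 17.08
ee_pos: [0.4455, 0.3123, 0.0431]
ee_rot: [1.922, 2.483, 0.0]
contact_force: [1.9, 0.0, -3.0]
finger_gap: 0.0301
grasp_force: 39.7
```

Run:
```python
from plan import *
st(); print(manip.get_obs()["ft_torque"])
```

```text
{'time_s': 17.083, 'joint_positions': [0.532, 0.412, 1.937, -0.002, 0.792, 0.28], 'ee_pos': [0.445, 0.312, 0.043], 'ee_rot': [1.922, 2.483, 0.0], 'contact_force': [1.863, 0.038, -2.99], 'finger_gap': 0.03, 'grasp_force': 39.728}
[-0.03929774 -0.13388491  0.02756261]
```

The torque is at friction level only, so the knob is still turning. Continuing.

arm_command --motion '[{"translation": [0,0,0],"delta_rot": [0,0,0.05],"claw": 0},{"translation": [0,0,0],"delta_rot": [0,0,0.1],"claw": 0},{"translation": [0,0,0],"delta_rot": [0,0,0.1],"claw": 0}]'

```text
time_s: 17.33
ee_pos: [0.4454, 0.3113, 0.0431]
ee_rot: [2.041, 2.385, -0.002]
contact_force: [1.8, -4.2, -0.9]
finger_gap: 0.0296
grasp_force: 39.8
```

Run:
```python
from plan import *
st(); print(manip.get_obs()["ft_torque"])
```

```text
{'time_s': 17.333, 'joint_positions': [0.531, 0.412, 1.938, -0.004, 0.793, 0.379], 'ee_pos': [0.445, 0.311, 0.043], 'ee_rot': [2.041, 2.385, -0.002], 'contact_force': [1.792, -4.188, -0.915], 'finger_gap': 0.03, 'grasp_force': 39.821}
[-0.75933433 -0.35532031 -0.01506885]
```

arm_command --motion '[{"translation": [0,0,0],"delta_rot": [0,0,0.05],"claw": 0},{"translation": [0,0,0],"delta_rot": [0,0,0.1],"claw": 0},{"translation": [0,0,0],"delta_rot": [0,0,0.1],"claw": 0}]'

```text
time_s: 17.58
ee_pos: [0.4451, 0.3122, 0.0431]
ee_rot: [2.156, 2.284, -0.001]
contact_force: [0.0, -1.8, -1.9]
finger_gap: 0.0299
grasp_force: 40.0
```

Run:
```python
from plan import *
st(); print(manip.get_obs()["ft_torque"])
for n in ("top",):
    p=viewer.snapshot(n)
```

```text
{'time_s': 17.583, 'joint_positions': [0.532, 0.412, 1.937, -0.002, 0.793, 0.476], 'ee_pos': [0.445, 0.312, 0.043], 'ee_rot': [2.156, 2.284, -0.001], 'contact_force': [0.036, -1.752, -1.871], 'finger_gap': 0.03, 'grasp_force': 39.967}
[-0.1873241   0.02511995  0.60764677]
```

arm_command --motion '[{"translation": [0,0,0],"delta_rot": [0,0,0.04],"claw": 0},{"translation": [0,0,0],"delta_rot": [0,0,0.04],"claw": 0}]'

```text
time_s: 17.8
ee_pos: [0.445, 0.3132, 0.0431]
ee_rot: [-2.205, -2.237, -0.001]
contact_force: [0.2, 0.9, -1.8]
finger_gap: 0.03
grasp_force: 40.2
```

Run:
```python
from plan import *
st(); print(manip.get_obs()["ft_torque"])
```

```text
{'time_s': 17.8, 'joint_positions': [0.533, 0.412, 1.937, 0.001, 0.792, 0.518], 'ee_pos': [0.445, 0.313, 0.043], 'ee_rot': [-2.205, -2.237, -0.001], 'contact_force': [0.215, 0.942, -1.803], 'finger_gap': 0.03, 'grasp_force': 40.163}
[0.34371938 0.15602231 0.08090756]
```

arm_command --motion '[{"translation": [0,0,0],"delta_rot": [0,0,0],"claw": 0.5},{"translation": [0,0,0],"delta_rot": [0,0,0],"claw": 0.5},{"translation": [0,0,-8],"delta_rot": [0,0,0],"claw": 0.5},{"translation": [0,0,-30],"delta_rot": [0,0,0],"claw": 0.5},{"translation": [0,0,-70],"delta_rot": [0,0,0],"claw": 0.5}]'

```text
time_s: 18.22
ee_pos: [0.4419, 0.3103, 0.1103]
ee_rot: [-2.204, -2.237, 0.014]
contact_force: [0.2, 0.6, -1.0]
finger_gap: 0.043
grasp_force: 0.0
```

arm_command --motion '[{"translation": [0,0,-35],"delta_rot": [0,0,0],"claw": 0.5},{"translation": [0,0,-70],"delta_rot": [0,0,0],"claw": 0.5},{"translation": [0,-20,-90],"delta_rot": [0,0,0],"claw": 0.5},{"translation": [0,-50,-90],"delta_rot": [0,0,0],"claw": 0.5},{"translation": [0,-50,-90],"delta_rot": [0,0,0],"claw": 0.5}]'

```text
time_s: 18.63
ee_pos: [0.3921, 0.3117, 0.2054]
ee_rot: [-2.203, -2.239, -0.001]
contact_force: [-1.1, 0.3, -1.7]
finger_gap: 0.0428
grasp_force: 0.0
```

```bash
python3 ptr.py
python3 - <<'E'
from plan import *
o=[]
for n,f in (("side",12),("top",14)):
    p=viewer.snapshot(n); u,v=proj(p,KN).round().astype(int); o.append(cv2.resize(p["img"][v-20:v+20,u-20:u+20],(400,400),interpolation=cv2.INTER_CUBIC))
cv2.imwrite("pics/l.png",np.hstack(o)[:,:,::-1])
E
```

```text
side before [(np.float64(76.436), np.float64(-66.0), np.float64(-0.003), np.float64(0.002)), (np.float64(75.105), np.float64(-66.0), np.float64(-0.003), np.float64(0.003)), (np.float64(73.814), np.float64(-60.0), np.float64(-0.003), np.float64(0.002)), (np.float64(73.591), np.float64(-60.0), np.float64(-0.003), np.float64(0.001)), (np.float64(72.132), np.float64(-66.0), np.float64(-0.003), np.float64(0.001)), (np.float64(70.752), np.float64(-72.0), np.float64(-0.002), np.float64(0.002))]
side now [(np.float64(67.62), np.float64(-114.0), np.float64(-0.003), np.float64(0.003)), (np.float64(67.48), np.float64(-120.0), np.float64(-0.003), np.float64(0.002)), (np.float64(65.789), np.float64(-120.0), np.float64(-0.003), np.float64(0.003)), (np.float64(65.048), np.float64(-114.0), np.float64(-0.003), np.float64(0.002)), (np.float64(64.72), np.float64(-126.0), np.float64(-0.003), np.float64(0.002)), (np.float64(64.566), np.float64(-108.0), np.float64(-0.003), np.float64(0.003))]
top before [(np.float64(46.602), np.float64(-66.0), np.float64(-0.001), np.float64(0.0)), (np.float64(46.575), np.
[... 247 characters left out ...]
, np.float64(0.0), np.float64(-0.001)), (np.float64(44.534), np.float64(-72.0), np.float64(-0.001), np.float64(-0.001))]
top now [(np.float64(65.262), np.float64(-138.0), np.float64(0.0), np.float64(0.0)), (np.float64(64.807), np.float64(-132.0), np.float64(-0.001), np.float64(0.0)), (np.float64(64.468), np.float64(-144.0), np.float64(0.0), np.float64(-0.001)), (np.float64(63.908), np.float64(-138.0), np.float64(0.0), np.float64(-0.001)), (np.float64(62.455), np.float64(-138.0), np.float64(-0.001), np.float64(-0.001)), (np.float64(62.04), np.float64(-132.0), np.float64(-0.001), np.float64(-0.001))]
-54 [  5.09519907 -17.49420889]
-90 [ 14.84886622 -12.49960696]
-129 [19.23195101 -1.68841136]
```

View pics/l.png

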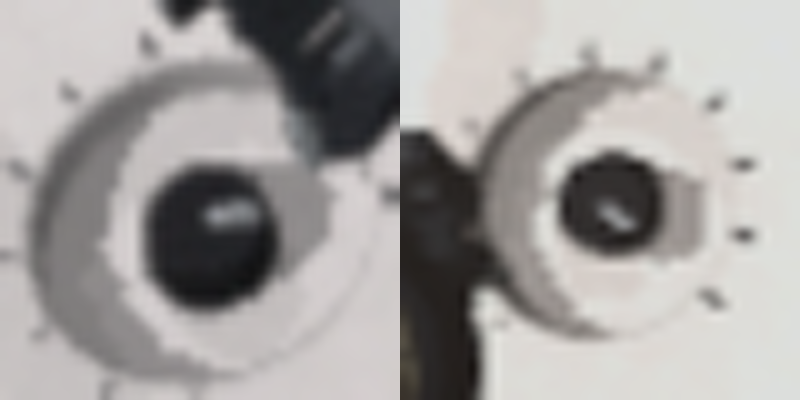

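`l.png` shows the pointer at (615,215) in the top view aimed at the last tick (712,298). The second 0.44 rad twist did not move it and the torque peaked, so the knob is at its stop. I'll check the barrel once more and hand in.

```bash
python3 chk.py; python3 -c "
from cell import order; print(order.sign_off())"
```

```text
{'time_s': 18.883, 'joint_positions': [0.581, 0.104, 1.941, -0.001, 1.095, 0.567], 'ee_pos': [0.396, 0.312, 0.203], 'ee_rot': [2.204, 2.237, 0.001], 'contact_force': [0.49, 1.118, -0.107], 'finger_gap': 0.043, 'grasp_force': 0.0}
[-0.00778534 -0.03660573  0.00016917]
[199.5, 209.2, 219.8, 228.5] [[0.609, 0.0136, 0.0558], [0.6847, 0.0515, 0.084]]
the job is handed in; nothing more can be done
NoneTraceback (most recent call last):
  File "chk.py", line 10, in <module>
    Y=X[abs(X[:,0]-e[0]-s)<.01]; print("  ",s,len(Y),np.percentile(Y[:,2],[90,97]).round(4))
                                                     ~~~~~~~~~~~~~^^^^^^^^^^^^^^^^
    return _quantile_unchecked(
        a, q, axis, out, overwrite_input, method, keepdims, weights)
    return _ureduce(a,
                    func=_quantile_ureduce_func,
    ...<5 lines>...
                    overwrite_input=overwrite_input,
                    method=method)
    r = func(a, **kwargs)
    result = _quantile(arr,
                       quantiles=q,
    ...<2 lines>...
                       out=out,
                       weights=wgt)
    slices_having_nans = np.isnan(arr[-1, ...])
                                  ~~~^^^^^^^^^
IndexError: index -1 is out of bounds for axis 0 with size 0
```

Job handed in at about 19 s: the large barrel was level and centred in both Vs when I let go, and the dimmer is at its stop (a second twist did not move the pointer); the last barrel check crashed on a partial view before sign-off, so its final position wasn't re-measured.

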